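# Load the indexing stage and hold it at its third stop

## Robot

A 7-joint arm with a two-finger parallel gripper is mounted at the origin on a cart in front of the work surface, level with it; the furniture and walls round the work are solid. World frame = base frame: x ahead of the robot, y to its left, z up, the work surface at z = 0. Lengths are in m, angles in rad, forces in N, time in s.
With the tool pointing down it reaches from about 0.425 to 0.875 m from the base axis. Payload 4.7 kg.
Tool frame: the origin (TCP) lies at the very end of the fingers, on their centre line; the grasp point (between the pads) lies 19 mm behind it; z points along the fingers, y is the line along which they close (so a half turn about z gives the same grasp; the last joint's range is limited). The gripper opens to 87 mm and grips with 3 to 60 N. Pads are 19 mm wide; open, the fingers measure 117 mm over their backs; the gripper's body (75 mm by 190 mm) begins 51 mm behind the grasp point.
Start: joints at [1.167, 0.321, -0.07, 1.45, 0.023, 1.371, -0.057], TCP at [0.264, -0.594, 0.223] pointing down, gripper open.
Joint ranges: [-2.86, 2.86], [-0.3, 2.09], [-1.38, 1.24], [0.06, 2.45], [-1.56, 4.7], [0.09, 2.05], [-2.69, 2.69]. Speed limits (rad/s): [2.57, 2.57, 3.14, 3.14, 3.14, 3.14, 3.14].

## Interface

Orientations are given as a rotation vector (axis times angle).
In Python, from bench import ctrl, vision gives the robot as it stands.
- The arm moves only by the tool jog_arm, never from a script. Its argument "increments" is a list of rows, each an object of numbers: "tx", "ty", "tz": the shift along the tool's x, y, z in mm; "wx", "wy", "wz": the turn, a rotation vector about the tool's x, y, z in rad; "gripper": the opening, from 0 (shut) to 1 (fully open). In form: [{"tx": .., "ty": .., "tz": .., "wx": .., "wy": .., "wz": .., "gripper": ..}, ...]. A call has exactly 5 rows; each row is the pose to reach, as a shift and turn from the pose commanded when the call began, along the tool's axes at that moment; what a row does not reach only later rows make up. A row lasts 1/12 s, in which the tool goes at most 41.7 mm and 7.16 degrees, less where a joint would pass 70% of its speed; a pose out of reach is approached as far as the arm can. A call with a gripper value outside its range is refused whole. The fingers move at their own pace and stop on an object; "grip_force" is the grip in N (left out, the last holds). Time passes only in rows, so rows that repeat a pose let the fingers close, or fill a call up. It gives the time, the measured TCP pose, the force, the opening and the grip force at its end, in the units of the state.
- ctrl.get_state(): the state, without advancing time (a new reading comes with each control period).
- vision.get_image(name): name is "scene" or "top" or "wrist"; returns a dict with "color" (420x560x3 uint8, blue, green, red), "fx", "fy", "cx", "cy" (pixels), "extrinsics" (4x4, takes a point from world to camera coordinates). Camera axes: x right, y down, z forward; pixel columns grow to the right and rows downward; lengths in m; the calibration is good to about 2 mm. A picture is of the moment at which its call begins. There is no depth.
- ctrl.close_job(): hands the job in; it is judged then, once.
Trained networks look in the newest picture that a camera, given by its name, has taken for a name from the list of things; names that differ only in an ending like _2 or _b are one class to them, and where a whole thing is asked for, a point or a joint stands for the part that bears it (a point fixed in the world has none). Each returns a list of dicts, best first, with "conf" (0 to 1); they miss things now and then, are a little off and sometimes report something else, mostly with a low value. They report only what shows in the picture. A call takes as long as a camera call. They do not tell look-alikes from the thing itself.
- vision.spot_in(camera, thing): "bbox" ([left, top, right, bottom] in pixels, round what is visible of it).
The state is a dict: "time": time; "joint_positions": joint angles; "qd": joint speeds; "joint_torque": joint torques, N m; "position": TCP position; "tool_rot": TCP orientation; "ft_force": force on the tool from outside, world axes, zero at the start; "torque": the same for the moment, N m; "grip_width": opening from 0.0 (shut) to 1.0 (fully open); "grip_force": force on a finger pad.
Only numpy, scipy, OpenCV 4.12 (cv2) and the standard library are available. Lean on these libraries where they do the work, as an engineer would, in place of code of your own. Each camera call takes 0.05 s, during which the arm holds its last target. There are 200 camera calls.

## Task

Pick up the small scoop tray by its upright grip and tip the three loose nuts out of it into the cup of the indexing stage while the stage is still at home, without the fingers touching the nuts, then stand the empty tray back on the bench. Then take the stage's knob bar, turn it clockwise (seen from above), feeling the clicks, to the third stop from home, not on towards the fourth, and finish while holding it there with the fingers, because a spring would pull it back home. Leave the solder spool, the flux can and the eraser where they stand.

Things in the scene. Friction and masses are not known exactly. Their poses are not given: they have to be found in the camera images.
- scoop: Small polished steel scoop tray, loose, 0.09 kg. Origin: centre of its underside; z up. Pan 80 mm long (x), 56 mm wide (y), sheet 3 mm, walls 16 mm high at both sides and rear (-x); the front (+x) end is open. Behind the rear wall stands a black upright grip. Pan slippery (friction about 0.3): with the nose tipped down well over 20 degrees the nuts slide out at the front.
- scoop_grip (a point): On the tray's upright grip, a block 12 mm thick (y, pinch it across this), 34 mm long (x), reaching from the underside to 74 mm up. This point is in the middle of the block, 57 mm behind the tray's origin (-x) and 58 mm above its underside; axes as scoop.
- scoop_lip (a point): Middle of the floor's upper edge at the tray's open front end, 40 mm ahead of its origin, 3 mm above its underside; axes as scoop.
- nut_1: Steel hexagon nut, loose, 19 mm across flats, 10 mm high, 16 g. Origin: centre of its underside; z along its axis. At the start it lies flat in the scoop tray. The three nuts are alike.
- nut_2: Second nut, same as nut_1, also in the scoop tray.
- nut_3: Third nut, same as nut_1, also in the scoop tray.
- stage_base: Round grey housing of the indexing stage, fixed, 84 mm in diameter (88 at the foot), 36 mm high. Origin: centre of its underside, on the vertical turning axis. On it turns an aluminium turret whose arm carries the cup. A dark needle on the turret, opposite the cup, points at studs on the rim that mark the stops: a short bar for home, then four round studs 24 degrees apart.
- cup_floor (a point): Centre of the inner floor of the stage's round aluminium cup, 80 mm from the turning axis, turning with the turret. Cup inside 74 mm in diameter, outside 80 mm; inner floor 41.5 mm and rim 66.5 mm above the bench. x points radially away from the turning axis, z up.
- knob_turret: Turning part of the stage: aluminium disc and arm with the cup at its end, and the black knob bar on a stem over the turning axis. Origin: on the axis, 38.5 mm above the bench. x along the arm towards the cup, z up.
- knob_grip (a point): Centre of the black knob bar, on the turning axis, 87.5 mm above the bench. The bar is 42 mm long (x, along the arm, +x towards the cup), 14 mm thick (y, pinch it across this) and 30 mm high (from 72.5 to 102.5 mm above the bench).
- index (a joint): Angle of knob, turret and cup, rad: 0 at home (end stop), growing clockwise from above. Stops: first 0.419, second 0.838, third 1.257, fourth 1.676; end at 1.705. A return spring (0.033 N m at home, 0.052 at the third) beats the detents: let go, it turns home. Resistance eases to 0.025 to 0.04 N m nearing a stop and jumps by 0.04 N m on leaving it (0.08 at most).
- pcb_clamp: Furniture, fixed: low board clamp with blue jaws, 100 (x) by 165 mm (y), at most 40 mm high, beside the tray; the cup may stand above it. Mind: a 0.41 m tall microscope, 0.03 to 0.28 m right of the robot's centre line, 0.32 to 0.67 m ahead (an arm that starts right of it passes above it), and a wall 0.1 m left of the stage: tip the tray with its mouth towards the robot, not the wall.
- solder_spool: Bystander: spool of solder wire, about 65x51x31 mm, loose. Origin: centre of its underside.
- flux_can: Bystander: round white can with a lid, 55 mm in diameter, 64 mm high, loose. Origin: centre of its underside.
- eraser: Bystander: small eraser in a card sleeve, 19x42x12 mm, loose. Origin: centre of its underside.
Things that resemble listed ones, but are neither listed nor needed, are in the scene too. Leave any green look-alike of the nut_3 alone.

How it is judged:
On the way:
1. all three nuts are in the cup while the stage is at home (horizontal distance between each of nut_1, nut_2, nut_3 and cup_floor below 0.037 m and z of nut_1 in the frame of cup_floor between -0.003 and 0.025 m and z of nut_2 in the frame of cup_floor between -0.003 and 0.025 m and z of nut_3 in the frame of cup_floor between -0.003 and 0.025 m and value of joint index below 0.15 rad), for 0.2 s.
At the end, for the whole second after the job is handed in: For the last second: knob within 0.13 rad of the third stop (1.257 rad), fingers on it with over 1 N, the grasp point within 35 mm of the bar's centre; all three nuts in the cup below its rim; the scoop tray stands on the bench, let go, at rest, level within 0.1 rad (horizontal distance between each of nut_1, nut_2, nut_3 and cup_floor below 0.037 m and z of nut_1 in the frame of cup_floor between -0.003 and 0.025 m and z of nut_2 in the frame of cup_floor between -0.003 and 0.025 m and z of nut_3 in the frame of cup_floor between -0.003 and 0.025 m and value of joint index between 1.127 and 1.387 rad and contact force between the fingers and knob_turret above 1 N and distance between the grasp point and knob_grip below 0.035 m and height (world z) of scoop between -0.005 and 0.008 m and angle between scoop's own z axis and vertical below 0.1 rad and contact force between the fingers and scoop below 0.1 N and linear speed of scoop below 0.02 m/s); the arm keeps its last pose, push and grip.
It fails at once if the knob is turned past the third stop, over the ridge towards the fourth (beyond 1.46 rad) (value of joint index above 1.46 rad).
It fails at once if the fingers touch a nut (contact force between the fingers and nut_1 above 0.3 N or contact force between the fingers and nut_2 above 0.3 N or contact force between the fingers and nut_3 above 0.3 N).
It fails at once if a bystander is moved by more than 20 mm (distance of any of solder_spool, flux_can, eraser from where it was at the start of the episode above 0.02 m).
It also fails if it takes over 72 s, if anything falls off the work surface, if the arm or the gripper's body presses on something with over 40 N, if the wrist force passes 120 N, or if a joint passes its speed limit or range.

## Working session

There is one attempt and no reset: what is moved stays moved. The work goes in short steps, Python scripts to look and compute and a tool call to move; the robot and the scene stay as the last step left them, time stands still between calls to the robot, and variables do not carry over. Pictures are saved under pics/ and viewed, at most 10 in all, crops included, and the job is handed in when it is done.

Besides the shell and the picture viewer there is one more tool, called after "Request:" as a command line: name --argument value ..., lists and objects as JSON in quotes. jog_arm: Moves the arm, as the interface text tells. Its arguments: {"type":"object","properties":{"increments":{"type":"array"},"grip_force":{"type":"number"}},"required":["increments"]}

```bash
mkdir -p pics; cat > h.py <<'E'
import numpy as np, cv2
from bench import ctrl, vision
from scipy.spatial.transform import Rotation as R
def ray(im,u,v,z):
    E=np.array(im["extrinsics"]);Rm=E[:3,:3];t=E[:3,3];c=-Rm.T@t
    d=Rm.T@np.array([(u-im["cx"])/im["fx"],(v-im["cy"])/im["fy"],1.])
    return c+d*(z-c[2])/d[2]
def proj(im,p):
    E=np.array(im["extrinsics"]);q=E[:3,:3]@np.array(p)+E[:3,3]
    return np.array([im["fx"]*q[0]/q[2]+im["cx"],im["fy"]*q[1]/q[2]+im["cy"]])
E
python3 - <<'E'
from h import *
a=vision.get_image("top");b=vision.get_image("scene")
cv2.imwrite("pics/top.png",a["color"]);cv2.imwrite("pics/scene.png",b["color"])
for cam,im in(("top",a),("scene",b)):
    E=np.array(im["extrinsics"]);print(cam,-E[:3,:3].T@E[:3,3],im["fx"])
    for n in["scoop","scoop_grip","nut_1","stage_base","cup_floor","knob_grip","flux_can","eraser","solder_spool"]:
        for d in vision.spot_in(cam,n)[:4]: 
            x=d["bbox"];print(n,np.round(x),round(d["conf"],2),np.round(ray(im,(x[0]+x[2])/2,(x[1]+x[3])/2,0.03),3))
s=ctrl.get_state();print(s["position"],s["tool_rot"],R.from_rotvec(s["tool_rot"]).as_matrix().round(3),s["time"])
E
```

```text
top [0.3131185  0.17845631 0.9161778 ] 492.83682749230877
scoop_grip [277. 238. 344. 272.] 0.82 [0.429 0.121 0.03 ]
nut_1 [325. 289. 336. 303.] 0.54 [0.354 0.089 0.03 ]
nut_1 [306. 255. 316. 265.] 0.47 [0.42 0.12 0.03]
stage_base [184. 196. 260. 278.] 0.69 [0.468 0.281 0.03 ]
cup_floor [190. 195. 263. 268.] 0.95 [0.478 0.272 0.03 ]
knob_grip [190. 194. 263. 270.] 0.75 [0.477 0.272 0.03 ]
flux_can [195. 135. 227. 168.] 0.75 [0.632 0.3   0.03 ]
eraser [284. 141. 299. 153.] 0.54 [0.637 0.147 0.03 ]
solder_spool [359. 190. 378. 214.] 0.59 [0.524 0.009 0.03 ]
scene [ 0.11734725 -0.3296126   0.63278411] 534.805334292674
scoop [217. 249. 277. 307.] 0.59 [0.417 0.12  0.03 ]
scoop_grip [214. 251. 281. 309.] 0.6 [0.415 0.117 0.03 ]
scoop_grip [174. 172. 263. 226.] 0.15 [0.485 0.302 0.03 ]
nut_1 [236. 263. 250. 275.] 0.7 [0.423 0.139 0.03 ]
nut_1 [221. 314. 232. 331.] 0.54 [0.348 0.071 0.03 ]
nut_1 [239. 282. 258. 295.] 0.43 [0.407 0.103 0.03 ]
stage_base [170. 175. 262. 236.] 0.82 [0.472 0.289 0.03 ]
cup_floor [172. 170. 262. 220.] 0.87 [0.49  0.312 0.03 ]
knob_grip [175. 170. 260. 224.] 0.85 [0.486 0.306 0.03 ]
knob_grip [214. 252. 279. 306.] 0.25 [0.415 0.119 0.03 ]
flux_can [269. 151. 292. 190.] 0.95 [0.623 0.301 0.03 ]
flux_can [172. 170. 262. 220.] 0.34 [0.49  0.313 0.03 ]
solder_spool [338. 280. 362. 310.] 0.9 [0.517 0.003 0.03 ]
solder_spool [174. 171. 262. 220.] 0.61 [0.489 0.31  0.03 ]
[ 0.26369987 -0.59413052  0.22260464] [ 3.07318055e+00  6.51520100e-01 -7.37956238e-05] [[ 0.914  0.406 -0.   ]
 [ 0.406 -0.914 -0.   ]
 [-0.     0.    -1.   ]] 1.0
```

View pics/top.png

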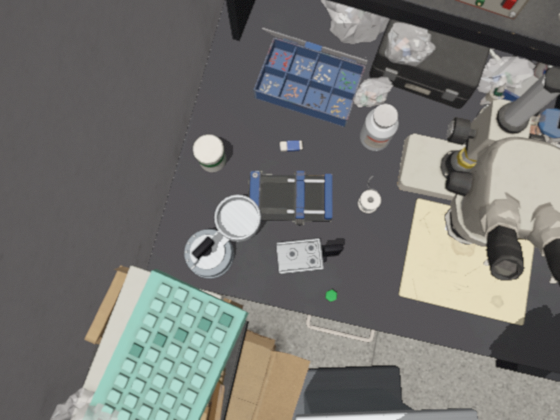

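View pics/scene.png

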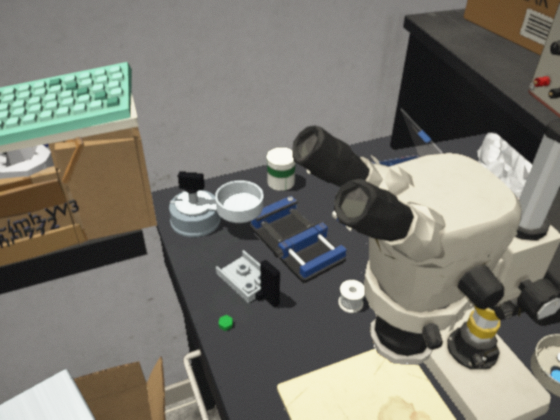

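The top view shows the stage axis near (207,250), the cup at (238,218) and the tray pan at (300,256) with its black grip at (333,248). The tray's mouth points left (+y) and the three steel nuts lie in the pan. The green nut at (331,296) is the look-alike, so I'll leave it alone. I'll check this in an enlarged crop.

```bash
python3 - <<'E'
from h import *
a=cv2.imread("pics/top.png")[185:310,175:365]
cv2.imwrite("pics/crop.png",cv2.resize(a,None,fx=4,fy=4,interpolation=cv2.INTER_CUBIC))
im=vision.get_image("top")
for n,u,v,z in(("cup",238,218,.0665),("axis_knob",205,246,.1025),("grip",335,247,.074),("panfront",278.5,258,.016)):print(n,ray(im,u,v,z).round(3))
E
```

```text
cup [0.494 0.248 0.066]
axis_knob [0.441 0.3   0.103]
grip [0.436 0.081 0.074]
panfront [0.427 0.179 0.016]
```

View pics/crop.png

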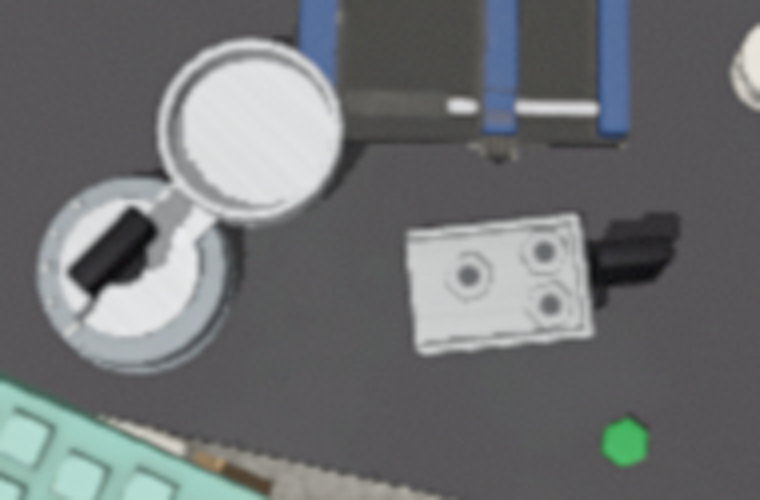

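```bash
python3 - <<'E'
from h import *
im=vision.get_image("top")
f=lambda u,v,z:ray(im,175+u/4-.4,185+v/4-.4,z)
cup=f(251,132,.0665);kn=f(113,252,.1025);ba=f(134,275,.036)
print("cup",cup,"knob",kn,"base",ba,"dist",np.linalg.norm((cup-ba)[:2]),"dirs",np.arctan2(*(cup-ba)[1::-1]),np.arctan2(*(cup-kn)[1::-1]))
c=[f(*p,.016) for p in((407,232),(418,354),(578,214),(593,333))]
fr=(c[0]+c[1])/2;re=(c[2]+c[3])/2;o=(fr+re)/2;d=fr-re;L=np.linalg.norm(d);d/=L
print("L",L,"W",np.linalg.norm(c[0]-c[1]),"o",o,"dir",d,"yaw",np.arctan2(d[1],d[0]))
g=o-.057*d;print("grip",g)
for dx in(.04,.074):
  for dy in(-.006,.006):
    p=o-dx*d+dy*np.array([-d[1],d[0],0]);p[2]=.074;print((proj(im,p)-[174.6,184.6])*4)
s=vision.get_image("scene")
for n,p in(("cup",cup),("knob",[ba[0],ba[1],.1025]),("griptop",[g[0],g[1],.074])):print(n,proj(s,p))
E
```

```text
cup [0.49496866 0.24874938 0.0665    ] knob [0.43820616 0.30390881 0.1025    ] base [0.43768244 0.30475882 0.036     ] dist 0.08011721101695402 dirs -0.774129118541336 -0.7710759659345257
L 0.08002835134452643 W 0.05642897010980001 o [0.43108279 0.1402449  0.016     ] dir [-0.0778841   0.99696242  0.        ] yaw 1.6487593798945293
grip [0.43552219 0.08341804 0.016     ]
[594.33790293 241.05624184]
[597.95903523 268.48620807]
[672.31301347 232.31162702]
[676.1598882  259.68334581]
cup [239.52710712 195.93793049]
knob [190.14341551 174.99470739]
griptop [271.57855026 266.81624598]
```

```bash
python3 - <<'E'
from h import *
a=vision.get_image("top");b=vision.get_image("scene")
P=lambda im:np.diag([1,1,1])@np.array([[im["fx"],0,im["cx"]],[0,im["fy"],im["cy"]],[0,0,1]])@np.array(im["extrinsics"])[:3]
for p,q in(((245,312),(131,88)),((150,275),(130,65)),((245,318),(133,100)),((152,278),(130,65))):
    X=cv2.triangulatePoints(P(a),P(b),np.array(p,float),np.array(q,float))[:,0];X=X[:3]/X[3]
    print(p,q,X.round(3),proj(a,X).round(1),proj(b,X).round(1))
print(ray(a,130,270,0),ray(a,240,300,0),ray(a,155,260,0))
E
```

```text
(245, 312) (131, 88) [0.329 0.219 0.33 ] [246.  309.1] [128.5  88.5]
(150, 275) (130, 65) [0.38  0.338 0.298] [151.2 271.8] [127.4  65.5]
(245, 318) (133, 100) [0.325 0.218 0.315] [247.1 312.4] [128.  100.8]
(152, 278) (130, 65) [0.377 0.335 0.3  ] [153.6 273.7] [126.5  65.6]
[0.41670939 0.45460525 0.        ] [0.35466617 0.25181003 0.        ] [0.43373005 0.40871619 0.        ]
```

Request:
jog_arm --increments '[{"tz": -40}, {"tz": -80}, {"tz": -120}, {"tz": -160}, {"tz": -200}]' --grip_force 20

```text
validation failed for argument at $.in...
```

Request:
jog_arm --increments '[{"tx": 0, "ty": 0, "tz": -40, "wx": 0, "wy": 0, "wz": 0, "gripper": 1}, {"tx": 0, "ty": 0, "tz": -80, "wx": 0, "wy": 0, "wz": 0, "gripper": 1}, {"tx": 0, "ty": 0, "tz": -120, "wx": 0, "wy": 0, "wz": 0, "gripper": 1}, {"tx": 0, "ty": 0, "tz": -160, "wx": 0, "wy": 0, "wz": 0, "gripper": 1}, {"tx": 0, "ty": 0, "tz": -200, "wx": 0, "wy": 0, "wz": 0, "gripper": 1}]' --grip_force 20

```text
time: 1.67
position: [0.2635, -0.5937, 0.4248]
tool_rot: [3.073, 0.651, 0.0]
ft_force: [1.3, -0.3, 0.3]
grip_width: 1.0
grip_force: 0.0
```

```bash
python3 - <<'E'
from h import *
b=cv2.imread("pics/scene.png")[50:300,0:300];a=cv2.imread("pics/top.png")[220:420,60:320]
o=np.zeros((500,760,3),np.uint8);b=cv2.resize(b,None,fx=1.4,fy=1.4);a=cv2.resize(a,None,fx=1.3,fy=1.3)
o[:b.shape[0],:b.shape[1]]=b;o[:a.shape[0],420:420+a.shape[1]]=a
cv2.imwrite("pics/lw.png",o)
E
```

```text
(no output)
```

View pics/lw.png

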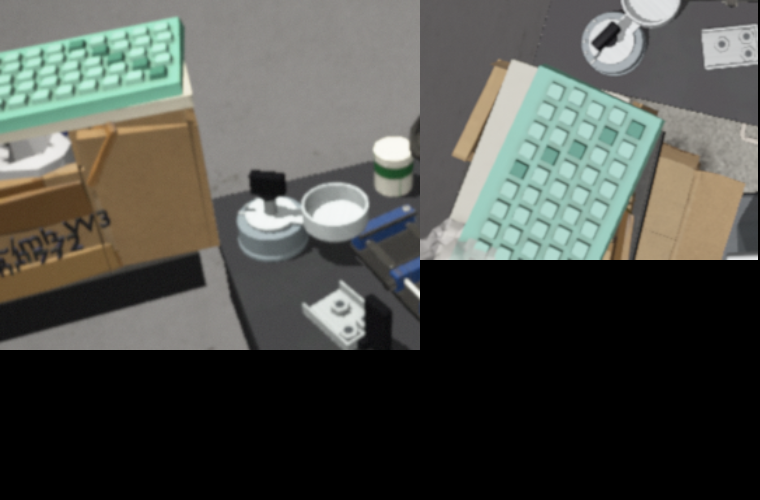

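```bash
python3 - <<'E'
from h import *
a=vision.get_image("top");b=vision.get_image("scene")
for p in((.327,.219),(.38,.338)):
    for z in(.3,.2,.1,0,-.1):print(p,z,proj(b,[*p,z]).round(),proj(a,[*p,z]).round())
E
```

```text
(0.327, 0.219) 0.3 [131. 112.] [247. 311.]
(0.327, 0.219) 0.2 [144. 178.] [252. 313.]
(0.327, 0.219) 0.1 [155. 233.] [256. 314.]
(0.327, 0.219) 0 [164. 280.] [258. 315.]
(0.327, 0.219) -0.1 [171. 320.] [260. 315.]
(0.38, 0.338) 0.3 [127.  64.] [151. 272.]
(0.38, 0.338) 0.2 [139. 126.] [169. 278.]
(0.38, 0.338) 0.1 [149. 179.] [182. 284.]
(0.38, 0.338) 0 [157. 225.] [193. 288.]
(0.38, 0.338) -0.1 [165. 264.] [201. 291.]
```

The lower left shows a box stack with a keyboard on it at about (.33–.38, .22–.34), up to z≈0.32. The stage and its cup are clear of it. Next I'll write a small planner that gives each call's totals.

```bash
cat >> h.py <<'E'
def trayR(yaw,tip=0): return R.from_euler("ZY",[yaw,tip])*R.from_euler("x",np.pi)
def rel(p,r,p2,r2):
    "totals of a call: mm, rad in the tool frame"
    return np.r_[r.inv().apply(np.array(p2)-p)*1000,(r.inv()*r2).as_rotvec()]
def step(p,r,t): return p+r.apply(np.array(t[:3])/1000), r*R.from_rotvec(t[3:])
E
python3 - <<'E'
from h import *
s=ctrl.get_state();p=np.array(s["position"]);r=R.from_rotvec(s["tool_rot"])
p,r=step(p,r,[150,-105,-80,0,0,-.6]);print(p)
G=trayR(1.649)
for w in((.46,-.24,.505),(.46,-.06,.505),(.4355,.083,.42),(.4355,.083,.25)):
    t=rel(p,r,w,G);print(np.round(t,3),np.linalg.norm(t[:3])/5)
    p,r=np.array(w),G
E
```

```text
[ 0.35858884 -0.4377475   0.50998942]
[ 2.21569e+02 -1.76080e+01  3.18600e+00  9.00000e-03  1.10000e-02
 -6.31000e-01] 44.45815637360858
[179.45   14.062   0.      0.      0.      0.   ] 35.99999999999999
[144.477 -13.253  85.      0.      0.      0.   ] 33.62989741286762
[  0.  -0. 170.   0.   0.   0.] 33.99999999999999
```

Request:
jog_arm --increments '[{"tx": 30, "ty": -21, "tz": -16, "wx": 0, "wy": 0, "wz": -0.12, "gripper": 0.6}, {"tx": 60, "ty": -42, "tz": -32, "wx": 0, "wy": 0, "wz": -0.24, "gripper": 0.6}, {"tx": 90, "ty": -63, "tz": -48, "wx": 0, "wy": 0, "wz": -0.36, "gripper": 0.6}, {"tx": 120, "ty": -84, "tz": -64, "wx": 0, "wy": 0, "wz": -0.48, "gripper": 0.6}, {"tx": 150, "ty": -105, "tz": -80, "wx": 0, "wy": 0, "wz": -0.6, "gripper": 0.6}]'

```text
time: 2.18
position: [0.3588, -0.4356, 0.5032]
tool_rot: [2.739, 1.538, -0.0]
ft_force: [1.4, -0.7, -0.0]
grip_width: 0.706
grip_force: 0.0
```

Request:
jog_arm --increments '[{"tx": 40, "ty": -4, "tz": 0, "wx": 0, "wy": 0, "wz": -0.12, "gripper": 0.6}, {"tx": 80, "ty": -8, "tz": 0, "wx": 0, "wy": 0, "wz": -0.24, "gripper": 0.6}, {"tx": 120, "ty": -12, "tz": 0, "wx": 0, "wy": 0, "wz": -0.36, "gripper": 0.6}, {"tx": 160, "ty": -16, "tz": 0, "wx": 0, "wy": 0, "wz": -0.48, "gripper": 0.6}, {"tx": 200, "ty": -20, "tz": 0, "wx": 0, "wy": 0, "wz": -0.6, "gripper": 0.6}]'

```text
time: 2.6
position: [0.4466, -0.2546, 0.5026]
tool_rot: [2.162, 2.279, -0.001]
ft_force: [0.5, -0.2, -0.4]
grip_width: 0.599
grip_force: 0.0
```

Request:
jog_arm --increments '[{"tx": 36, "ty": 0, "tz": 0, "wx": 0, "wy": 0, "wz": 0, "gripper": 0.6}, {"tx": 72, "ty": 0, "tz": 0, "wx": 0, "wy": 0, "wz": 0, "gripper": 0.6}, {"tx": 108, "ty": 0, "tz": 0, "wx": 0, "wy": 0, "wz": 0, "gripper": 0.6}, {"tx": 144, "ty": 0, "tz": 0, "wx": 0, "wy": 0, "wz": 0, "gripper": 0.6}, {"tx": 180, "ty": 0, "tz": 0, "wx": 0, "wy": 0, "wz": 0, "gripper": 0.6}]'

```text
time: 3.02
position: [0.4373, -0.0749, 0.5024]
tool_rot: [2.168, 2.273, -0.001]
ft_force: [1.1, 0.2, 0.4]
grip_width: 0.598
grip_force: 0.0
```

```bash
cat > go.py <<'E'
import sys
from h import *
def go(*ws):
    s=ctrl.get_state();p=np.array(s["position"]);r=R.from_rotvec(s["tool_rot"]);print(s["time"],p.round(4),np.round(s["joint_positions"],2))
    for w,g in ws:
        t=rel(p,r,w,g);print(np.round(t,3).tolist(),round(np.linalg.norm(t[:3])/5,1));p,r=np.array(w),g
E
python3 - <<'E'
from go import *
G=trayR(1.649)
go(((.4355,.083,.42),G),((.4355,.083,.25),G))
E
```

```text
3.0167 [ 0.4373 -0.0749  0.5024] [ 0.72 -0.09 -0.54  1.34 -0.05  1.88  0.21]
[157.814, 5.579, 82.3, 0.0, 0.001, -0.031] 35.6
[0.0, -0.0, 170.0, 0.0, 0.0, 0.0] 34.0
```

Request:
jog_arm --increments '[{"tx": 32, "ty": 1, "tz": 16, "wx": 0, "wy": 0, "wz": -0.03, "gripper": 0.6}, {"tx": 64, "ty": 2, "tz": 32, "wx": 0, "wy": 0, "wz": -0.03, "gripper": 0.6}, {"tx": 96, "ty": 3, "tz": 48, "wx": 0, "wy": 0, "wz": -0.03, "gripper": 0.6}, {"tx": 127, "ty": 4, "tz": 65, "wx": 0, "wy": 0, "wz": -0.03, "gripper": 0.6}, {"tx": 158, "ty": 5, "tz": 82, "wx": 0, "wy": 0, "wz": -0.03, "gripper": 0.6}]'

```text
time: 3.43
position: [0.4349, 0.083, 0.4197]
tool_rot: [2.134, 2.304, -0.0]
ft_force: [1.1, 0.5, -0.1]
grip_width: 0.6
grip_force: 0.0
```

Request:
jog_arm --increments '[{"tx": 0, "ty": 0, "tz": 40, "wx": 0, "wy": 0, "wz": 0, "gripper": 0.6}, {"tx": 0, "ty": 0, "tz": 80, "wx": 0, "wy": 0, "wz": 0, "gripper": 0.6}, {"tx": 0, "ty": 0, "tz": 120, "wx": 0, "wy": 0, "wz": 0, "gripper": 0.6}, {"tx": 0, "ty": 0, "tz": 160, "wx": 0, "wy": 0, "wz": 0, "gripper": 0.6}, {"tx": 0, "ty": 0, "tz": 200, "wx": 0, "wy": 0, "wz": 0, "gripper": 0.6}]'

```text
time: 3.85
position: [0.4349, 0.0812, 0.2187]
tool_rot: [2.133, 2.304, -0.0]
ft_force: [0.7, 0.2, 1.5]
grip_width: 0.603
grip_force: 0.0
```

```bash
python3 - <<'E'
from go import *
G=trayR(1.649)
go(((.4355,.0834,.039),G))
w=vision.get_image("wrist");c=w["color"].copy()
o=np.array([.4311,.1402,0]);d=np.array([-.0779,.997,0]);n=np.array([-d[1],d[0],0])
for dx in(-.074,-.04):
  for dy in(-.006,.006):
    q=o+dx*d+dy*n;q[2]=.074;u=proj(w,q);print(u.round());cv2.circle(c,tuple(int(v) for v in u),2,(0,0,255),-1)
u=proj(w,[*ctrl.get_state()["position"][:2],.074]);cv2.circle(c,tuple(int(v) for v in u),3,(0,255,0),-1)
cv2.imwrite("pics/w1.png",c)
E
```

```text
3.85 [0.4349 0.0812 0.2187] [ 0.59 -0.13 -0.76  1.92 -0.09  1.32 -0.07]
[2.392, 0.589, 179.716, 0.001, 0.001, -0.001] 35.9
[289. 209.]
[277. 209.]
[289. 175.]
[276. 175.]
```

View pics/w1.png

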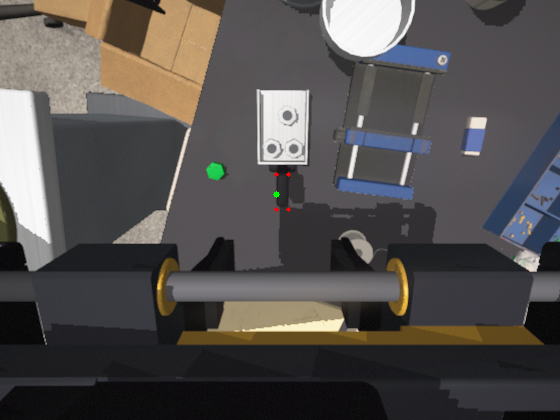

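The wrist view shows the grip at (283,192), right on the predicted red points. The fingers are centred at about u=285. The green TCP dot at (276,195) is a little off, so I'll check the state again.

```bash
python3 - <<'E'
from go import *
s=ctrl.get_state();print(s["time"],s["position"],s["ft_force"])
w=vision.get_image("wrist");print(proj(w,[*s["position"][:2],.074]),proj(w,[.4355,.0834,.074]))
E
```

```text
3.9 [0.42940363 0.08027912 0.21055286] [-4.25331277 -1.03871477 -6.10287015]
[283.85151412 196.64490125] [290.53910162 193.94738566]
```

```bash
python3 - <<'E'
from go import *
for i in range(4):
    s=ctrl.get_state();print(s["time"],s["position"],np.round(s["ft_force"],1),np.round(s["joint_positions"],3),np.round(s["qd"],2));vision.get_image("top")
E
```

```text
3.95 [0.43027814 0.08034803 0.21444507] [-0.8  0.5  0.8] [ 0.593 -0.127 -0.764  1.923 -0.092  1.324 -0.067] [ 0.   -0.03  0.02 -0.16 -0.01  0.08  0.01]
4.0 [0.43312321 0.08094561 0.21852141] [ 0.7 -0.4  0.4] [ 0.593 -0.129 -0.764  1.916 -0.092  1.326 -0.066] [ 0.   -0.03  0.01 -0.12 -0.01  0.01  0.  ]
4.05 [0.43538872 0.08137842 0.22126645] [ 0.6 -0.3 -0.1] [ 0.593 -0.13  -0.763  1.911 -0.093  1.326 -0.066] [-0.   -0.02  0.   -0.07 -0.   -0.   -0.  ]
4.1 [0.43672089 0.08160677 0.22278191] [ 0.4 -0.6  0.8] [ 0.593 -0.131 -0.763  1.908 -0.093  1.326 -0.066] [ 0.   -0.01  0.   -0.03  0.   -0.01 -0.  ]
```

Request:
jog_arm --increments '[{"tx": 2, "ty": -1, "tz": 40, "wx": 0, "wy": 0, "wz": 0, "gripper": 0.6}, {"tx": 2, "ty": -1, "tz": 80, "wx": 0, "wy": 0, "wz": 0, "gripper": 0.6}, {"tx": 2, "ty": -1, "tz": 110, "wx": 0, "wy": 0, "wz": 0, "gripper": 0.6}, {"tx": 2, "ty": -1, "tz": 130, "wx": 0, "wy": 0, "wz": 0, "gripper": 0.6}, {"tx": 2, "ty": -1, "tz": 140, "wx": 0, "wy": 0, "wz": 0, "gripper": 0.6}]'

```text
time: 4.57
position: [0.4349, 0.0831, 0.0803]
tool_rot: [-2.135, -2.305, -0.001]
ft_force: [0.6, -0.1, -0.1]
grip_width: 0.601
grip_force: 0.0
```

Request:
jog_arm --increments '[{"tx": 0, "ty": 0, "tz": 10, "wx": 0, "wy": 0, "wz": 0, "gripper": 0.6}, {"tx": 0, "ty": 0, "tz": 18, "wx": 0, "wy": 0, "wz": 0, "gripper": 0.6}, {"tx": 0, "ty": 0, "tz": 20, "wx": 0, "wy": 0, "wz": 0, "gripper": 0.6}, {"tx": 0, "ty": 0, "tz": 20, "wx": 0, "wy": 0, "wz": 0, "gripper": 0.6}, {"tx": 0, "ty": 0, "tz": 20, "wx": 0, "wy": 0, "wz": 0, "gripper": 0.6}]'

```text
time: 4.98
position: [0.4351, 0.0833, 0.0615]
tool_rot: [2.134, 2.304, 0.002]
ft_force: [-0.0, -0.2, 0.7]
grip_width: 0.596
grip_force: 0.0
```

```bash
python3 - <<'E'
from go import *
w=vision.get_image("wrist");
G=trayR(1.649)
go(((.4355,.0834,.039),G))
print(proj(w,[.4355,.0834,.074]),proj(w,[*ctrl.get_state()["position"][:2],.074]))
E
```

```text
5.0333 [0.4351 0.0832 0.0615] [ 0.56  0.08 -0.82  2.1   0.07  0.98 -0.23]
[0.132, 0.36, 22.484, 0.002, 0.0, -0.001] 4.5
[282.9334626  267.63093655] [282.14093346 267.85519033]
```

Request:
jog_arm --increments '[{"tx": 0, "ty": 0, "tz": 10, "wx": 0, "wy": 0, "wz": 0, "gripper": 0.6}, {"tx": 0, "ty": 0, "tz": 18, "wx": 0, "wy": 0, "wz": 0, "gripper": 0.6}, {"tx": 0, "ty": 0, "tz": 22, "wx": 0, "wy": 0, "wz": 0, "gripper": 0.6}, {"tx": 0, "ty": 0, "tz": 22, "wx": 0, "wy": 0, "wz": 0, "gripper": 0.3}, {"tx": 0, "ty": 0, "tz": 22, "wx": 0, "wy": 0, "wz": 0, "gripper": 0.1}]' --grip_force 30

```text
time: 5.45
position: [0.4337, 0.0833, 0.038]
tool_rot: [-2.133, -2.305, 0.001]
ft_force: [0.6, -0.3, 0.4]
grip_width: 0.52
grip_force: 0.0
```

Request:
jog_arm --increments '[{"tx": 0, "ty": 0, "tz": 0, "wx": 0, "wy": 0, "wz": 0, "gripper": 0}, {"tx": 0, "ty": 0, "tz": 0, "wx": 0, "wy": 0, "wz": 0, "gripper": 0}, {"tx": 0, "ty": 0, "tz": 0, "wx": 0, "wy": 0, "wz": 0, "gripper": 0}, {"tx": 0, "ty": 0, "tz": 0, "wx": 0, "wy": 0, "wz": 0, "gripper": 0}, {"tx": 0, "ty": 0, "tz": 0, "wx": 0, "wy": 0, "wz": 0, "gripper": 0}]'

```text
time: 5.87
position: [0.4343, 0.0832, 0.0387]
tool_rot: [2.134, 2.305, 0.0]
ft_force: [-0.1, 0.1, 0.1]
grip_width: 0.152
grip_force: 0.0
```

Request:
jog_arm --increments '[{"tx": 0, "ty": 0, "tz": -5, "wx": 0, "wy": 0, "wz": 0, "gripper": 0}, {"tx": 0, "ty": 0, "tz": -10, "wx": 0, "wy": 0, "wz": 0, "gripper": 0}, {"tx": 0, "ty": 0, "tz": -20, "wx": 0, "wy": 0, "wz": 0, "gripper": 0}, {"tx": 0, "ty": 0, "tz": -35, "wx": 0, "wy": 0, "wz": 0, "gripper": 0}, {"tx": 0, "ty": 0, "tz": -50, "wx": 0, "wy": 0, "wz": 0, "gripper": 0}]'

```text
time: 6.28
position: [0.4339, 0.0833, 0.0896]
tool_rot: [-2.134, -2.305, 0.0]
ft_force: [0.3, -0.4, -1.7]
grip_width: 0.133
grip_force: 30.0
```

```bash
python3 - <<'E'
from go import *
y=1.649
go(((.44,.09,.19),trayR(y+.45,-.1)),((.46,.13,.20),trayR(y+.95,-.1)),((.51,.19,.20),trayR(y+1.45,-.1)),((.57,.27,.20),trayR(y+1.958,-.1)))
E
```

```text
6.2833 [0.4339 0.0833 0.0896] [ 0.57  0.03 -0.82  2.08  0.03  1.04 -0.18]
[6.192, 6.535, -100.428, 0.022, 0.098, -0.45] 20.2
[25.345, 37.434, -7.507, 0.05, 0.0, -0.498] 9.2
[-11.778, 77.2, -1.182, 0.05, 0.0, -0.498] 15.6
[-56.257, 82.482, -5.645, 0.051, 0.0, -0.505] 20.0
```

Request:
jog_arm --increments '[{"tx": 1, "ty": 1, "tz": -20, "wx": 0, "wy": 0.02, "wz": -0.05, "gripper": 0}, {"tx": 2, "ty": 3, "tz": -45, "wx": 0.01, "wy": 0.04, "wz": -0.13, "gripper": 0}, {"tx": 4, "ty": 4, "tz": -65, "wx": 0.01, "wy": 0.06, "wz": -0.23, "gripper": 0}, {"tx": 5, "ty": 5, "tz": -85, "wx": 0.02, "wy": 0.08, "wz": -0.34, "gripper": 0}, {"tx": 6, "ty": 6, "tz": -100, "wx": 0.02, "wy": 0.1, "wz": -0.45, "gripper": 0}]'

```text
time: 6.7
position: [0.4405, 0.0899, 0.1913]
tool_rot: [-1.515, -2.654, -0.083]
ft_force: [0.2, 0.6, -2.6]
grip_width: 0.136
grip_force: 30.0
```

Request:
jog_arm --increments '[{"tx": 5, "ty": 7, "tz": -1, "wx": 0.01, "wy": 0, "wz": -0.1, "gripper": 0}, {"tx": 10, "ty": 15, "tz": -3, "wx": 0.02, "wy": 0, "wz": -0.2, "gripper": 0}, {"tx": 15, "ty": 22, "tz": -4, "wx": 0.03, "wy": 0, "wz": -0.3, "gripper": 0}, {"tx": 20, "ty": 30, "tz": -6, "wx": 0.04, "wy": 0, "wz": -0.4, "gripper": 0}, {"tx": 25, "ty": 37, "tz": -7, "wx": 0.05, "wy": 0, "wz": -0.5, "gripper": 0}]'

```text
time: 7.12
position: [0.46, 0.1296, 0.1993]
tool_rot: [-0.807, -2.939, -0.045]
ft_force: [0.6, -0.5, -1.5]
grip_width: 0.135
grip_force: 30.0
```

```bash
python3 - <<'E'
from go import *
y=1.649
go(((.51,.19,.20),trayR(y+1.45,-.1)),((.57,.27,.20),trayR(y+1.958,-.1)))
E
```

```text
7.1167 [0.46   0.1296 0.1993] [ 0.54  0.07 -0.84  1.82 -0.02  1.34  0.74]
[-12.057, 77.514, -1.59, 0.053, 0.003, -0.491] 15.7
[-56.257, 82.482, -5.645, 0.051, 0.0, -0.505] 20.0
```

Request:
jog_arm --increments '[{"tx": -2, "ty": 13, "tz": 0, "wx": 0.01, "wy": 0, "wz": -0.1, "gripper": 0}, {"tx": -5, "ty": 29, "tz": 0, "wx": 0.02, "wy": 0, "wz": -0.2, "gripper": 0}, {"tx": -7, "ty": 45, "tz": -1, "wx": 0.03, "wy": 0, "wz": -0.3, "gripper": 0}, {"tx": -10, "ty": 61, "tz": -1, "wx": 0.04, "wy": 0, "wz": -0.4, "gripper": 0}, {"tx": -12, "ty": 77, "tz": -1, "wx": 0.05, "wy": 0, "wz": -0.5, "gripper": 0}]'

```text
time: 7.53
position: [0.5103, 0.1892, 0.1991]
tool_rot: [-0.052, -3.044, -0.007]
ft_force: [-0.1, -0.8, -0.2]
grip_width: 0.136
grip_force: 30.0
```

Request:
jog_arm --increments '[{"tx": -12, "ty": 18, "tz": -1, "wx": 0.01, "wy": 0, "wz": -0.1, "gripper": 0}, {"tx": -25, "ty": 37, "tz": -3, "wx": 0.02, "wy": 0, "wz": -0.2, "gripper": 0}, {"tx": -38, "ty": 56, "tz": -4, "wx": 0.03, "wy": 0, "wz": -0.3, "gripper": 0}, {"tx": -49, "ty": 72, "tz": -5, "wx": 0.04, "wy": 0, "wz": -0.4, "gripper": 0}, {"tx": -56, "ty": 82, "tz": -6, "wx": 0.05, "wy": 0, "wz": -0.5, "gripper": 0}]'

```text
time: 7.95
position: [0.5697, 0.2703, 0.1993]
tool_rot: [0.709, -2.963, 0.029]
ft_force: [-0.7, 0.5, -1.8]
grip_width: 0.134
grip_force: 30.0
```

```bash
cat >> go.py <<'E'
CUP=np.array([.495,.249]);Y=1.649+1.958
def pour(tip,lipz,back=.02,yaw=Y):
    f=np.array([np.cos(yaw),np.sin(yaw)]);lip=np.r_[CUP-back*f,lipz]
    return lip-R.from_euler("ZY",[yaw,tip]).apply([.097,0,-.038]),trayR(yaw,tip)
E
python3 - <<'E'
from go import *
go(pour(0,.12),pour(.2,.1),pour(.2,.08))
b=vision.get_image("scene");t=vision.get_image("top")
s=ctrl.get_state();rt=R.from_rotvec(s["tool_rot"])*R.from_euler("x",np.pi);p=np.array(s["position"])
l=p+rt.apply([.097,0,-.038]);print("lip",l,rt.apply([1,0,0]))
o=np.zeros((400,800,3),np.uint8)
for im,(x0,y0),k in((b,(120,60),0),(t,(150,130),400)):
    c=im["color"].copy()
    for dy in(-.028,.028):
        u=proj(im,p+rt.apply([.097,dy,-.041]));cv2.circle(c,tuple(int(v) for v in u),1,(0,0,255),-1)
    o[:,k:k+400]=cv2.resize(c[y0:y0+200,x0:x0+200],(400,400))
cv2.imwrite("pics/p1.png",o)
E
```

```text
7.95 [0.5697 0.2703 0.1993] [ 0.18  0.53 -0.95  1.42  0.4   1.5   1.28]
[-44.534, 14.18, 37.273, 0.003, -0.096, 0.004] 12.0
[9.483, 0.0, 1.487, 0.0, -0.2, -0.0] 1.9
[3.973, -0.0, 19.601, 0.0, 0.0, 0.0] 4.0
lip [0.47934499 0.22612234 0.17071813] [-0.88840901 -0.44885259  0.09623295]
```

View pics/p1.png

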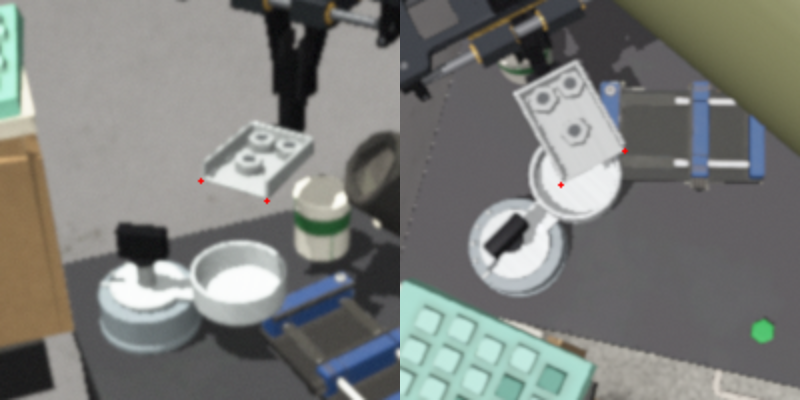

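The tray is held level with all three nuts in it, and its lip corners match the prediction within about 3 mm. The mouth is above the cup, so I'll lower and tip slightly.

Request:
jog_arm --increments '[{"tx": -8, "ty": 3, "tz": 6, "wx": 0, "wy": -0.02, "wz": 0, "gripper": 0}, {"tx": -18, "ty": 6, "tz": 15, "wx": 0, "wy": -0.04, "wz": 0, "gripper": 0}, {"tx": -30, "ty": 9, "tz": 25, "wx": 0, "wy": -0.06, "wz": 0, "gripper": 0}, {"tx": -38, "ty": 12, "tz": 33, "wx": 0, "wy": -0.08, "wz": 0, "gripper": 0}, {"tx": -43, "ty": 14, "tz": 37, "wx": 0, "wy": -0.1, "wz": 0, "gripper": 0}]'

```text
time: 8.47
position: [0.5977, 0.2974, 0.1572]
tool_rot: [-0.716, 3.057, 0.002]
ft_force: [0.3, -0.2, -1.6]
grip_width: 0.137
grip_force: 30.0
```

Request:
jog_arm --increments '[{"tx": 2, "ty": 0, "tz": 0, "wx": 0, "wy": -0.03, "wz": 0, "gripper": 0}, {"tx": 5, "ty": 0, "tz": 0, "wx": 0, "wy": -0.08, "wz": 0, "gripper": 0}, {"tx": 7, "ty": 0, "tz": 0, "wx": 0, "wy": -0.13, "wz": 0, "gripper": 0}, {"tx": 9, "ty": 0, "tz": 1, "wx": 0, "wy": -0.18, "wz": 0, "gripper": 0}, {"tx": 9, "ty": 0, "tz": 1, "wx": 0, "wy": -0.2, "wz": 0, "gripper": 0}]'

```text
time: 8.88
position: [0.5881, 0.2925, 0.1568]
tool_rot: [-0.671, 2.866, 0.067]
ft_force: [-0.2, -0.2, -2.1]
grip_width: 0.133
grip_force: 30.0
```

Request:
jog_arm --increments '[{"tx": 0, "ty": 0, "tz": 3, "wx": 0, "wy": 0, "wz": 0, "gripper": 0}, {"tx": 1, "ty": 0, "tz": 8, "wx": 0, "wy": 0, "wz": 0, "gripper": 0}, {"tx": 3, "ty": 0, "tz": 13, "wx": 0, "wy": 0, "wz": 0, "gripper": 0}, {"tx": 4, "ty": 0, "tz": 17, "wx": 0, "wy": 0, "wz": 0, "gripper": 0}, {"tx": 4, "ty": 0, "tz": 20, "wx": 0, "wy": 0, "wz": 0, "gripper": 0}]'

```text
time: 9.3
position: [0.5895, 0.2946, 0.1354]
tool_rot: [-0.676, 2.867, 0.071]
ft_force: [-0.3, 0.3, -2.0]
grip_width: 0.131
grip_force: 30.0
```

```bash
python3 - <<'E'
from go import *
go(pour(.2,.08,.017),pour(.35,.079,.017),pour(.5,.078,.017),pour(.65,.078,.017),pour(.8,.078,.017))
E
```

```text
9.3 [0.5895 0.2946 0.1354] [ 0.3   0.42 -0.99  1.71  0.44  1.03  1.22]
[0.181, 1.643, -1.19, 0.002, 0.001, -0.002] 0.4
[6.967, -0.0, -13.089, -0.0, -0.15, -0.0] 3.0
[7.111, 0.0, -13.129, 0.0, -0.15, -0.0] 3.0
[6.768, 0.0, -14.069, 0.0, -0.15, 0.0] 3.1
[6.768, -0.0, -14.069, 0.0, -0.15, 0.0] 3.1
```

Request:
jog_arm --increments '[{"tx": 1, "ty": 2, "tz": -3, "wx": 0, "wy": -0.03, "wz": 0, "gripper": 0}, {"tx": 3, "ty": 2, "tz": -6, "wx": 0, "wy": -0.06, "wz": 0, "gripper": 0}, {"tx": 4, "ty": 2, "tz": -8, "wx": 0, "wy": -0.09, "wz": 0, "gripper": 0}, {"tx": 6, "ty": 2, "tz": -11, "wx": 0, "wy": -0.12, "wz": 0, "gripper": 0}, {"tx": 7, "ty": 2, "tz": -14, "wx": 0, "wy": -0.15, "wz": 0, "gripper": 0}]'

```text
time: 9.72
position: [0.5798, 0.2927, 0.1483]
tool_rot: [-0.643, 2.721, 0.118]
ft_force: [0.9, -0.7, -0.9]
grip_width: 0.135
grip_force: 30.0
```

Request:
jog_arm --increments '[{"tx": 1, "ty": 0, "tz": -3, "wx": 0, "wy": -0.03, "wz": 0, "gripper": 0}, {"tx": 3, "ty": 0, "tz": -5, "wx": 0, "wy": -0.06, "wz": 0, "gripper": 0}, {"tx": 4, "ty": 0, "tz": -8, "wx": 0, "wy": -0.09, "wz": 0, "gripper": 0}, {"tx": 6, "ty": 0, "tz": -10, "wx": 0, "wy": -0.12, "wz": 0, "gripper": 0}, {"tx": 7, "ty": 0, "tz": -13, "wx": 0, "wy": -0.15, "wz": 0, "gripper": 0}]'

```text
time: 10.13
position: [0.5698, 0.2877, 0.1581]
tool_rot: [-0.609, 2.577, 0.16]
ft_force: [0.6, -0.7, -0.4]
grip_width: 0.136
grip_force: 30.0
```

Request:
jog_arm --increments '[{"tx": 1, "ty": 0, "tz": -3, "wx": 0, "wy": -0.03, "wz": 0, "gripper": 0}, {"tx": 3, "ty": 0, "tz": -6, "wx": 0, "wy": -0.06, "wz": 0, "gripper": 0}, {"tx": 4, "ty": 0, "tz": -8, "wx": 0, "wy": -0.09, "wz": 0, "gripper": 0}, {"tx": 6, "ty": 0, "tz": -11, "wx": 0, "wy": -0.12, "wz": 0, "gripper": 0}, {"tx": 7, "ty": 0, "tz": -14, "wx": 0, "wy": -0.15, "wz": 0, "gripper": 0}]'

```text
time: 10.55
position: [0.5585, 0.2818, 0.1676]
tool_rot: [-0.574, 2.431, 0.197]
ft_force: [-0.6, 0.7, -0.9]
grip_width: 0.135
grip_force: 30.0
```

Request:
jog_arm --increments '[{"tx": 0, "ty": 0, "tz": 0, "wx": 0, "wy": 0, "wz": 0, "gripper": 0}, {"tx": 0, "ty": 0, "tz": 0, "wx": 0, "wy": 0, "wz": 0, "gripper": 0}, {"tx": 0, "ty": 0, "tz": 0, "wx": 0, "wy": 0, "wz": 0, "gripper": 0}, {"tx": 0, "ty": 0, "tz": 0, "wx": 0, "wy": 0, "wz": 0, "gripper": 0}, {"tx": 0, "ty": 0, "tz": 0, "wx": 0, "wy": 0, "wz": 0, "gripper": 0}]'

```text
time: 10.97
position: [0.5591, 0.2822, 0.1677]
tool_rot: [-0.574, 2.433, 0.198]
ft_force: [-0.1, 0.6, -1.3]
grip_width: 0.134
grip_force: 30.0
```

```bash
python3 - <<'E'
from go import *
go()
b=vision.get_image("scene");t=vision.get_image("top")
o=np.zeros((400,800,3),np.uint8)
for im,(x0,y0),k in((b,(130,80),0),(t,(160,150),400)):
    o[:,k:k+400]=cv2.resize(im["color"][y0:y0+150,x0:x0+150],(400,400),interpolation=cv2.INTER_CUBIC)
cv2.imwrite("pics/p2.png",o)
E
```

```text
10.9667 [0.5591 0.2822 0.1677] [ 0.62 -0.13 -1.08  2.15 -0.25  0.4   1.74]
```

View pics/p2.png

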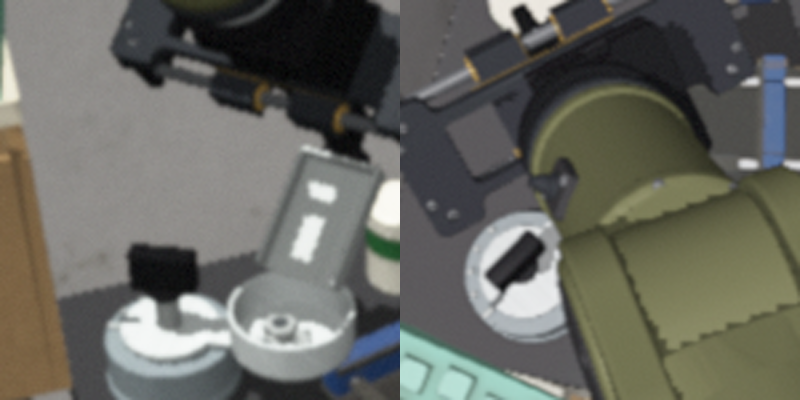

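The tipped pan shows only highlights and looks empty, and at least one nut is visible in the cup. I'll untip while rising, then look again.

```bash
python3 - <<'E'
from go import *
y=1.649
go(pour(.4,.13,.017),pour(.05,.16,.017),((.51,.19,.20),trayR(y+1.45)),((.46,.13,.19),trayR(y+.95)),((.435,.09,.18),trayR(y+.45)),((.435,.083,.10),trayR(y)))
E
```

```text
11.0667 [0.559  0.2819 0.1675] [ 0.62 -0.13 -1.08  2.15 -0.26  0.4   1.74]
[-36.968, -0.581, -16.115, 0.001, 0.253, -0.002] 8.1
[-18.832, 0.0, 7.933, 0.0, 0.35, 0.0] 4.1
[125.037, -59.456, -3.453, 0.013, 0.049, 0.508] 27.7
[47.4, -62.075, 10.0, 0.0, -0.0, 0.5] 15.7
[0.755, -47.164, 10.0, 0.0, -0.0, 0.5] 9.6
[-6.046, -3.528, 80.0, -0.0, -0.0, 0.45] 16.1
```

Request:
jog_arm --increments '[{"tx": -5, "ty": 0, "tz": -3, "wx": 0, "wy": 0.02, "wz": 0, "gripper": 0}, {"tx": -12, "ty": 0, "tz": -6, "wx": 0, "wy": 0.07, "wz": 0, "gripper": 0}, {"tx": -20, "ty": 0, "tz": -10, "wx": 0, "wy": 0.13, "wz": 0, "gripper": 0}, {"tx": -29, "ty": 0, "tz": -13, "wx": 0, "wy": 0.19, "wz": 0, "gripper": 0}, {"tx": -37, "ty": 0, "tz": -16, "wx": 0, "wy": 0.25, "wz": 0, "gripper": 0}]'

```text
time: 11.48
position: [0.5782, 0.289, 0.2041]
tool_rot: [-0.627, 2.674, 0.128]
ft_force: [-0.5, 1.4, 0.3]
grip_width: 0.132
grip_force: 30.0
```

Request:
jog_arm --increments '[{"tx": -4, "ty": 0, "tz": 2, "wx": 0, "wy": 0.07, "wz": 0, "gripper": 0}, {"tx": -8, "ty": 0, "tz": 3, "wx": 0, "wy": 0.14, "wz": 0, "gripper": 0}, {"tx": -11, "ty": 0, "tz": 5, "wx": 0, "wy": 0.21, "wz": 0, "gripper": 0}, {"tx": -15, "ty": 0, "tz": 6, "wx": 0, "wy": 0.28, "wz": 0, "gripper": 0}, {"tx": -19, "ty": 0, "tz": 8, "wx": 0, "wy": 0.35, "wz": 0, "gripper": 0}]'

```text
time: 11.9
position: [0.5959, 0.2993, 0.2021]
tool_rot: [-0.709, 3.012, 0.021]
ft_force: [0.7, -0.1, 0.1]
grip_width: 0.133
grip_force: 30.0
```

Request:
jog_arm --increments '[{"tx": 20, "ty": -10, "tz": -1, "wx": 0, "wy": 0.01, "wz": 0.1, "gripper": 0}, {"tx": 45, "ty": -22, "tz": -1, "wx": 0, "wy": 0.02, "wz": 0.2, "gripper": 0}, {"tx": 72, "ty": -34, "tz": -2, "wx": 0, "wy": 0.03, "wz": 0.3, "gripper": 0}, {"tx": 100, "ty": -47, "tz": -3, "wx": 0.01, "wy": 0.04, "wz": 0.4, "gripper": 0}, {"tx": 125, "ty": -59, "tz": -3, "wx": 0.01, "wy": 0.05, "wz": 0.5, "gripper": 0}]'

```text
time: 12.32
position: [0.5088, 0.1902, 0.1984]
tool_rot: [-0.064, -3.14, -0.009]
ft_force: [0.1, 0.2, -0.1]
grip_width: 0.136
grip_force: 30.0
```

Request:
jog_arm --increments '[{"tx": 10, "ty": -12, "tz": 2, "wx": 0, "wy": 0, "wz": 0.1, "gripper": 0}, {"tx": 20, "ty": -25, "tz": 4, "wx": 0, "wy": 0, "wz": 0.2, "gripper": 0}, {"tx": 29, "ty": -38, "tz": 6, "wx": 0, "wy": 0, "wz": 0.3, "gripper": 0}, {"tx": 38, "ty": -50, "tz": 8, "wx": 0, "wy": 0, "wz": 0.4, "gripper": 0}, {"tx": 47, "ty": -62, "tz": 10, "wx": 0, "wy": 0, "wz": 0.5, "gripper": 0}]'

```text
time: 12.73
position: [0.4603, 0.1299, 0.1886]
tool_rot: [-0.841, -3.027, -0.008]
ft_force: [1.0, 0.4, -0.4]
grip_width: 0.136
grip_force: 30.0
```

```bash
python3 - <<'E'
from go import *
y=1.649
go(((.435,.09,.18),trayR(y+.45)),((.434,.083,.10),trayR(y)),((.434,.083,.05),trayR(y)))
b=vision.get_image("scene");t=vision.get_image("top")
o=np.zeros((400,800,3),np.uint8)
for im,(x0,y0),k in((b,(130,100),0),(t,(170,170),400)):
    o[:,k:k+400]=cv2.resize(im["color"][y0:y0+150,x0:x0+150],(400,400),interpolation=cv2.INTER_CUBIC)
cv2.imwrite("pics/p3.png",o)
E
```

```text
12.7333 [0.4603 0.1299 0.1886] [ 0.68  0.01 -1.    1.88  0.    1.25  0.71]
[1.118, -47.263, 8.359, 0.005, -0.003, 0.501] 9.6
[-5.542, -4.392, 80.0, -0.0, -0.0, 0.45] 16.1
[0.0, -0.0, 50.0, 0.0, 0.0, 0.0] 10.0
```

View pics/p3.png

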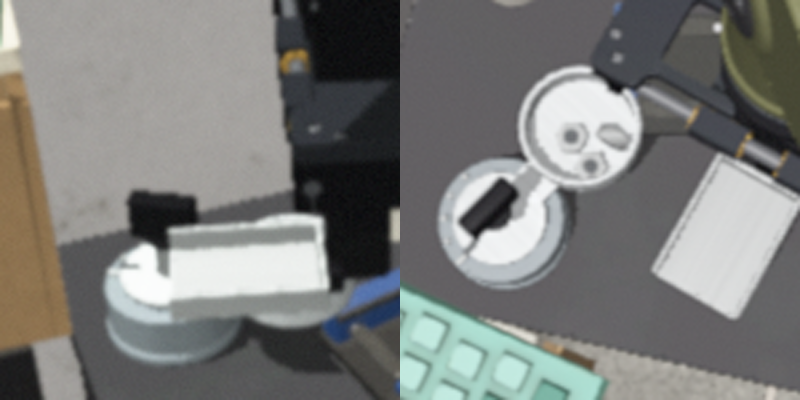

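All three nuts are in the cup, at top-crop (572,136), (612,135, tilted) and (593,165), and the tray is empty. I'll set the tray down 2 cm further from the cup than before.

Request:
jog_arm --increments '[{"tx": 0, "ty": -9, "tz": 2, "wx": 0, "wy": 0, "wz": 0.1, "gripper": 0}, {"tx": 0, "ty": -19, "tz": 4, "wx": 0, "wy": 0, "wz": 0.2, "gripper": 0}, {"tx": 0, "ty": -28, "tz": 5, "wx": 0, "wy": 0, "wz": 0.3, "gripper": 0}, {"tx": 1, "ty": -38, "tz": 7, "wx": 0, "wy": 0, "wz": 0.4, "gripper": 0}, {"tx": 1, "ty": -47, "tz": 8, "wx": 0, "wy": 0, "wz": 0.5, "gripper": 0}]'

```text
time: 13.25
position: [0.4359, 0.0913, 0.1805]
tool_rot: [-1.556, -2.727, -0.009]
ft_force: [-0.6, -0.3, -0.3]
grip_width: 0.14
grip_force: 30.0
```

Request:
jog_arm --increments '[{"tx": -4, "ty": -2, "tz": 16, "wx": 0, "wy": 0, "wz": 0.09, "gripper": 0}, {"tx": -8, "ty": -5, "tz": 35, "wx": 0, "wy": 0, "wz": 0.18, "gripper": 0}, {"tx": -13, "ty": -8, "tz": 55, "wx": 0, "wy": 0, "wz": 0.27, "gripper": 0}, {"tx": -18, "ty": -11, "tz": 70, "wx": 0, "wy": 0, "wz": 0.36, "gripper": 0}, {"tx": -21, "ty": -13, "tz": 80, "wx": 0, "wy": 0, "wz": 0.45, "gripper": 0}]'

```text
time: 13.67
position: [0.4351, 0.0667, 0.099]
tool_rot: [-2.124, -2.309, -0.006]
ft_force: [0.2, -0.3, -1.0]
grip_width: 0.135
grip_force: 30.0
```

Request:
jog_arm --increments '[{"tx": 0, "ty": 0, "tz": 10, "wx": 0, "wy": 0, "wz": 0, "gripper": 0}, {"tx": 0, "ty": 0, "tz": 22, "wx": 0, "wy": 0, "wz": 0, "gripper": 0}, {"tx": 0, "ty": 0, "tz": 34, "wx": 0, "wy": 0, "wz": 0, "gripper": 0}, {"tx": 0, "ty": 0, "tz": 42, "wx": 0, "wy": 0, "wz": 0, "gripper": 0}, {"tx": 0, "ty": 0, "tz": 45, "wx": 0, "wy": 0, "wz": 0, "gripper": 0}]'

```text
time: 14.08
position: [0.4347, 0.0675, 0.0544]
tool_rot: [-2.118, -2.314, -0.006]
ft_force: [0.1, 0.2, -0.8]
grip_width: 0.132
grip_force: 30.0
```

```bash
python3 - <<'E'
from go import *
vision.get_image("top");go(((.434,.065,.042),trayR(1.649)));s=ctrl.get_state();print(s["ft_force"],s["torque"])
im=vision.get_image("scene");p=np.array(s["position"]);rt=R.from_rotvec(s["tool_rot"])*R.from_euler("x",np.pi)
print([proj(im,p+rt.apply([.097,d,-.041])).round() for d in(-.028,.028)])
E
```

```text
14.1333 [0.4347 0.0674 0.0544] [ 0.74  0.11 -0.98  2.11  0.1   0.97 -0.2 ]
[-2.457, -0.863, 12.426, -0.0, -0.006, 0.009] 2.5
[-0.81921876  0.11078619  0.06825823] [-0.05427312 -0.10666944 -0.02161892]
[array([249., 257.]), array([221., 275.])]
```

Request:
jog_arm --increments '[{"tx": 0, "ty": 0, "tz": 3, "wx": 0, "wy": 0, "wz": 0, "gripper": 0}, {"tx": 0, "ty": 0, "tz": 6, "wx": 0, "wy": 0, "wz": 0, "gripper": 0}, {"tx": 0, "ty": 0, "tz": 9, "wx": 0, "wy": 0, "wz": 0, "gripper": 0}, {"tx": 0, "ty": 0, "tz": 11, "wx": 0, "wy": 0, "wz": 0, "gripper": 0}, {"tx": 0, "ty": 0, "tz": 12, "wx": 0, "wy": 0, "wz": 0, "gripper": 0}]'

```text
time: 14.6
position: [0.4349, 0.0667, 0.0432]
tool_rot: [-2.123, -2.311, -0.006]
ft_force: [-0.8, -0.9, -0.2]
grip_width: 0.13
grip_force: 30.0
```

Request:
jog_arm --increments '[{"tx": 0, "ty": 0, "tz": 1, "wx": 0, "wy": 0, "wz": 0, "gripper": 0}, {"tx": 0, "ty": 0, "tz": 2, "wx": 0, "wy": 0, "wz": 0, "gripper": 0}, {"tx": 0, "ty": 0, "tz": 2, "wx": 0, "wy": 0, "wz": 0, "gripper": 0}, {"tx": 0, "ty": 0, "tz": 2, "wx": 0, "wy": 0, "wz": 0, "gripper": 0}, {"tx": 0, "ty": 0, "tz": 2, "wx": 0, "wy": 0, "wz": 0, "gripper": 0}]'

```text
time: 15.02
position: [0.4351, 0.0668, 0.0414]
tool_rot: [-2.123, -2.311, -0.006]
ft_force: [-0.4, 0.5, -1.1]
grip_width: 0.134
grip_force: 30.0
```

Request:
jog_arm --increments '[{"tx": 0, "ty": 0, "tz": 1, "wx": 0, "wy": 0, "wz": 0, "gripper": 0}, {"tx": 0, "ty": 0, "tz": 2, "wx": 0, "wy": 0, "wz": 0, "gripper": 0}, {"tx": 0, "ty": 0, "tz": 2, "wx": 0, "wy": 0, "wz": 0, "gripper": 0}, {"tx": 0, "ty": 0, "tz": 2, "wx": 0, "wy": 0, "wz": 0, "gripper": 0}, {"tx": 0, "ty": 0, "tz": 2, "wx": 0, "wy": 0, "wz": 0, "gripper": 0}]'

```text
time: 15.43
position: [0.435, 0.0668, 0.0393]
tool_rot: [-2.123, -2.311, -0.006]
ft_force: [0.6, 0.1, -1.0]
grip_width: 0.133
grip_force: 30.0
```

Request:
jog_arm --increments '[{"tx": 0, "ty": 0, "tz": 1, "wx": 0, "wy": 0, "wz": 0, "gripper": 0}, {"tx": 0, "ty": 0, "tz": 1, "wx": 0, "wy": 0, "wz": 0, "gripper": 0}, {"tx": 0, "ty": 0, "tz": 1, "wx": 0, "wy": 0, "wz": 0, "gripper": 0}, {"tx": 0, "ty": 0, "tz": 1, "wx": 0, "wy": 0, "wz": 0, "gripper": 0}, {"tx": 0, "ty": 0, "tz": 1, "wx": 0, "wy": 0, "wz": 0, "gripper": 0}]'

```text
time: 15.85
position: [0.4352, 0.0669, 0.0388]
tool_rot: [-2.124, -2.312, -0.006]
ft_force: [-1.6, -0.7, 5.5]
grip_width: 0.136
grip_force: 30.0
```

Request:
jog_arm --increments '[{"tx": 0, "ty": 0, "tz": 0, "wx": 0, "wy": 0, "wz": 0, "gripper": 0.2}, {"tx": 0, "ty": 0, "tz": 0, "wx": 0, "wy": 0, "wz": 0, "gripper": 0.3}, {"tx": 0, "ty": 0, "tz": 0, "wx": 0, "wy": 0, "wz": 0, "gripper": 0.45}, {"tx": 0, "ty": 0, "tz": 0, "wx": 0, "wy": 0, "wz": 0, "gripper": 0.45}, {"tx": 0, "ty": 0, "tz": 0, "wx": 0, "wy": 0, "wz": 0, "gripper": 0.45}]'

```text
time: 16.27
position: [0.4349, 0.0668, 0.0383]
tool_rot: [-2.123, -2.311, -0.006]
ft_force: [-0.5, -0.7, -0.1]
grip_width: 0.405
grip_force: 0.0
```

Request:
jog_arm --increments '[{"tx": 0, "ty": 0, "tz": -15, "wx": 0, "wy": 0, "wz": 0, "gripper": 0.45}, {"tx": 0, "ty": 0, "tz": -45, "wx": 0, "wy": 0, "wz": 0, "gripper": 0.45}, {"tx": 0, "ty": 0, "tz": -80, "wx": 0, "wy": 0, "wz": 0, "gripper": 0.45}, {"tx": 0, "ty": 0, "tz": -110, "wx": 0, "wy": 0, "wz": 0, "gripper": 0.5}, {"tx": 0, "ty": 0, "tz": -130, "wx": 0, "wy": 0, "wz": 0, "gripper": 0.5}]'

```text
time: 16.68
position: [0.436, 0.0665, 0.1712]
tool_rot: [2.125, 2.314, 0.009]
ft_force: [1.3, -0.6, -0.9]
grip_width: 0.49
grip_force: 0.0
```

```bash
cat >> go.py <<'E'
AX=np.array([.438,.3045]);B0=-.774
def knob(th,lean=0,gz=.0875,half=0):
    "tool pose gripping the knob turned clockwise by th, gripper body leaning to the cup"
    R0=trayR(B0-th+half,lean if not half else -lean)
    return np.r_[AX,gz]+R0.apply([0,0,.019]),R0
E
python3 - <<'E'
from go import *
y=1.649
# tool yaw: tool x along bar; options B0 (-44deg) or B0+pi (136deg)
go(((.436,.15,.25),trayR(y)),((.438,.3,.25),trayR(B0+np.pi)),knob(0,.0,.15,np.pi),knob(0,.0,.0875,np.pi))
t=vision.get_image("top");cv2.imwrite("pics/t4.png",cv2.resize(t["color"][150:330,150:380],None,fx=3,fy=3))
E
```

```text
16.6833 [0.436  0.0665 0.1712] [ 0.82 -0.11 -0.95  1.99 -0.1   1.22 -0.02]
[83.488, 7.402, -78.461, 0.004, -0.004, 0.007] 23.0
[149.385, 13.712, 0.0, 0.0, 0.0, -0.719] 30.0
[3.146, 3.218, 119.0, 0.0, 0.0, 0.0] 23.8
[0.0, -0.0, 62.5, 0.0, 0.0, 0.0] 12.5
```

View pics/t4.png

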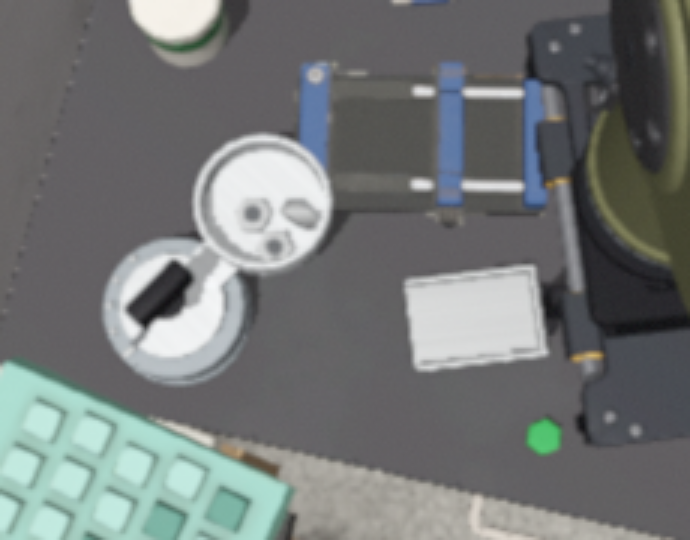

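The empty tray stands level at crop (476,317) and the nuts are in the cup. Next I go to the knob bar at crop (159,292), with the gripper leaning slightly toward the cup, away from the wall and box.

```bash
python3 - <<'E'
from go import *
k=knob(0,.25,.17,np.pi)
go(((.436,.15,.25),trayR(1.649)),(k[0]+[0,-.01,.06],k[1]),k,knob(0,.25,.10,np.pi),knob(0,.25,.09,np.pi))
E
```

```text
16.7333 [0.4381 0.0666 0.174 ] [ 0.82 -0.11 -0.95  1.98 -0.1   1.22 -0.02]
[83.496, 5.672, -75.786, 0.009, -0.002, 0.007] 22.6
[147.44, 10.188, 38.409, 0.09, 0.239, -0.715] 30.5
[-8.072, 7.151, 59.864, 0.0, 0.0, 0.0] 12.2
[-17.318, -0.0, 67.824, 0.0, 0.0, 0.0] 14.0
[-2.474, -0.0, 9.689, 0.0, 0.0, 0.0] 2.0
```

Request:
jog_arm --increments '[{"tx": 12, "ty": 1, "tz": -15, "wx": 0, "wy": 0, "wz": 0, "gripper": 0.5}, {"tx": 30, "ty": 3, "tz": -35, "wx": 0, "wy": 0, "wz": 0, "gripper": 0.5}, {"tx": 50, "ty": 4, "tz": -53, "wx": 0, "wy": 0, "wz": 0, "gripper": 0.5}, {"tx": 68, "ty": 6, "tz": -68, "wx": 0, "wy": 0, "wz": 0, "gripper": 0.5}, {"tx": 83, "ty": 7, "tz": -78, "wx": 0, "wy": 0, "wz": 0, "gripper": 0.5}]'

```text
time: 17.15
position: [0.4352, 0.1507, 0.2481]
tool_rot: [-2.123, -2.313, -0.008]
ft_force: [0.8, -0.3, 0.1]
grip_width: 0.5
grip_force: 0.0
```

Request:
jog_arm --increments '[{"tx": 23, "ty": 2, "tz": 6, "wx": 0.014, "wy": 0.038, "wz": -0.11, "gripper": 0.5}, {"tx": 46, "ty": 3, "tz": 12, "wx": 0.028, "wy": 0.076, "wz": -0.22, "gripper": 0.5}, {"tx": 70, "ty": 5, "tz": 18, "wx": 0.042, "wy": 0.114, "wz": -0.33, "gripper": 0.5}, {"tx": 93, "ty": 6, "tz": 24, "wx": 0.056, "wy": 0.152, "wz": -0.44, "gripper": 0.5}, {"tx": 116, "ty": 8, "tz": 30, "wx": 0.07, "wy": 0.19, "wz": -0.56, "gripper": 0.5}]'

```text
time: 17.57
position: [0.4329, 0.2661, 0.2169]
tool_rot: [-1.312, -2.645, -0.12]
ft_force: [0.1, -0.4, 0.2]
grip_width: 0.499
grip_force: 0.0
```

```bash
python3 - <<'E'
from go import *
go(knob(0,.25,.17,np.pi),knob(0,.25,.10,np.pi),knob(0,.25,.09,np.pi))
E
```

```text
17.5667 [0.4329 0.2661 0.2169] [ 0.6   0.2  -1.16  1.75 -0.02  1.34  0.09]
[18.288, 27.306, 70.137, 0.022, 0.046, -0.144] 15.5
[-17.318, -0.0, 67.824, 0.0, 0.0, 0.0] 14.0
[-2.474, -0.0, 9.689, 0.0, 0.0, 0.0] 2.0
```

Request:
jog_arm --increments '[{"tx": 5, "ty": 7, "tz": 12, "wx": 0.005, "wy": 0.01, "wz": -0.04, "gripper": 0.5}, {"tx": 10, "ty": 14, "tz": 28, "wx": 0.01, "wy": 0.02, "wz": -0.08, "gripper": 0.5}, {"tx": 14, "ty": 21, "tz": 46, "wx": 0.015, "wy": 0.03, "wz": -0.11, "gripper": 0.5}, {"tx": 17, "ty": 25, "tz": 60, "wx": 0.02, "wy": 0.04, "wz": -0.14, "gripper": 0.5}, {"tx": 18, "ty": 27, "tz": 70, "wx": 0.02, "wy": 0.045, "wz": -0.145, "gripper": 0.5}]'

```text
time: 17.98
position: [0.4341, 0.3073, 0.1503]
tool_rot: [-1.1, -2.69, -0.14]
ft_force: [-0.7, -0.3, -0.7]
grip_width: 0.501
grip_force: 0.0
```

```bash
python3 - <<'E'
from go import *
w=vision.get_image("wrist");c=w["color"].copy()
u=np.array([np.cos(B0),np.sin(B0)]);v=np.array([-u[1],u[0]])
for a in(-.021,.021):
  for b in(-.007,.007):
    q=proj(w,[*(AX+a*u+b*v),.1025]);cv2.circle(c,tuple(int(x) for x in q),3,(0,0,255),-1)
cv2.imwrite("pics/w5.png",c)
go(knob(0,.25,.10,np.pi),knob(0,.25,.09,np.pi))
E
```

```text
18.0333 [0.4334 0.3068 0.1491] [ 0.45  0.38 -1.13  1.77  0.1   1.24  0.1 ]
[-16.969, 1.703, 65.326, -0.0, -0.001, -0.003] 13.5
[-2.474, -0.0, 9.689, 0.0, 0.0, 0.0] 2.0
```

View pics/w5.png

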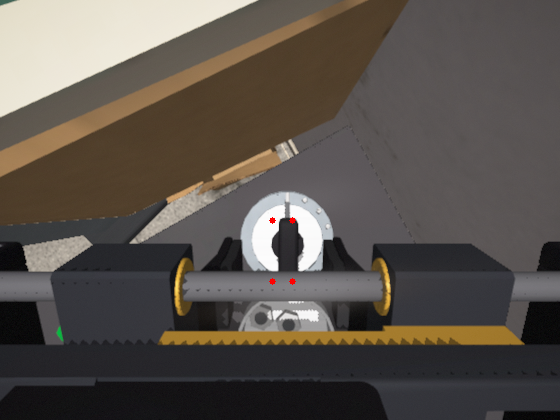

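The bar shows at u≈288 against a predicted 282 (20 px = 14 mm), so I'll shift about 3 mm along +tool y while descending.

Request:
jog_arm --increments '[{"tx": -4, "ty": 1, "tz": 15, "wx": 0, "wy": 0, "wz": 0, "gripper": 0.5}, {"tx": -8, "ty": 2, "tz": 32, "wx": 0, "wy": 0, "wz": 0, "gripper": 0.5}, {"tx": -12, "ty": 3, "tz": 48, "wx": 0, "wy": 0, "wz": 0, "gripper": 0.5}, {"tx": -15, "ty": 4, "tz": 60, "wx": 0, "wy": 0, "wz": 0, "gripper": 0.5}, {"tx": -17, "ty": 4, "tz": 65, "wx": 0, "wy": 0, "wz": 0, "gripper": 0.5}]'

```text
time: 18.45
position: [0.4376, 0.3084, 0.0836]
tool_rot: [-1.105, -2.691, -0.138]
ft_force: [-0.1, 0.1, 0.1]
grip_width: 0.502
grip_force: 0.0
```

```bash
python3 - <<'E'
from go import *
w=vision.get_image("wrist");go(knob(0,.25,.09,np.pi))
print(ctrl.get_state()["ft_force"],[proj(w,[*AX,.1025]).round(),proj(w,knob(0,.25,.1025-.021*0,np.pi)[0]).round()])
g=cv2.cvtColor(w["color"],cv2.COLOR_BGR2GRAY);v=int(proj(w,[*AX,.1025])[1]);print(v,w["color"].shape)
for dv in(-20,-10,0):
    if 0<=v+dv<420:print(v+dv,g[v+dv,240:340:3].tolist())
E
```

```text
18.5 [0.4376 0.3082 0.0834] [ 0.39  0.47 -1.07  1.82  0.18  1.13  0.07]
[-1.115, -2.392, 11.92, 0.001, 0.001, -0.005] 2.4
[-0.09722903 -1.26897116  0.18605139] [array([276., 270.]), array([277., 254.])]
270 (420, 560, 3)
250 [27, 255, 255, 255, 255, 255, 255, 255, 63, 62, 40, 51, 60, 59, 61, 60, 60, 60, 50, 35, 62, 60, 255, 255, 255, 255, 255, 255, 27, 43, 45, 47, 33, 29]
260 [28, 207, 208, 208, 206, 255, 255, 242, 59, 60, 41, 51, 58, 61, 59, 60, 59, 59, 48, 36, 59, 59, 235, 255, 255, 255, 255, 203, 30, 30, 36, 46, 47, 48]
270 [36, 139, 181, 179, 178, 250, 252, 252, 245, 57, 46, 56, 58, 61, 60, 60, 61, 62, 54, 45, 61, 160, 248, 251, 251, 251, 249, 155, 51, 53, 55, 57, 62, 63]
```

Request:
jog_arm --increments '[{"tx": -1, "ty": 0, "tz": 4, "wx": 0, "wy": 0, "wz": 0, "gripper": 0.5}, {"tx": -1, "ty": 0, "tz": 8, "wx": 0, "wy": 0, "wz": 0, "gripper": 0.5}, {"tx": -1, "ty": 0, "tz": 10, "wx": 0, "wy": 0, "wz": 0, "gripper": 0.4}, {"tx": -1, "ty": 0, "tz": 10, "wx": 0, "wy": 0, "wz": 0, "gripper": 0.2}, {"tx": -1, "ty": 0, "tz": 10, "wx": 0, "wy": 0, "wz": 0, "gripper": 0.1}]' --grip_force 30

```text
time: 18.92
position: [0.4372, 0.3104, 0.0753]
tool_rot: [-1.104, -2.692, -0.141]
ft_force: [-0.3, -0.9, -0.2]
grip_width: 0.356
grip_force: 0.0
```

Request:
jog_arm --increments '[{"tx": 0, "ty": 0, "tz": 0, "wx": 0, "wy": 0, "wz": 0, "gripper": 0}, {"tx": 0, "ty": 0, "tz": 0, "wx": 0, "wy": 0, "wz": 0, "gripper": 0}, {"tx": 0, "ty": 0, "tz": 0, "wx": 0, "wy": 0, "wz": 0, "gripper": 0}, {"tx": 0, "ty": 0, "tz": 0, "wx": 0, "wy": 0, "wz": 0, "gripper": 0}, {"tx": 0, "ty": 0, "tz": 0, "wx": 0, "wy": 0, "wz": 0, "gripper": 0}]'

```text
time: 19.33
position: [0.4371, 0.3102, 0.0764]
tool_rot: [-1.105, -2.691, -0.139]
ft_force: [-3.5, -3.8, 10.0]
grip_width: 0.156
grip_force: 40.1
```

```bash
sed -i 's/^AX=.*/AX=np.array([.440,.3065]);B0=-.774/' go.py; python3 - <<'E'
from go import *
s=ctrl.get_state();r=R.from_rotvec(s["tool_rot"]);print(s["ft_force"],s["torque"],s["grip_force"],s["grip_width"])
print("grasp",s["position"]-r.apply([0,0,.019]),"x",r.apply([1,0,0]),"yaw",np.arctan2(*r.apply([1,0,0])[1::-1])-np.pi)
go(*[knob(t,.25,.0915,np.pi) for t in(0,.15,.3,.45)])
E
```

```text
[-3.46660467 -3.80243826 10.02814462] [-0.59383833  0.61037507 -0.02576625] 40.110043204861654 0.1563748833623737
grasp [0.44041344 0.30693744 0.09483265] x [-0.68991675  0.68094093  0.24563049] yaw -0.7788506624142508
19.3333 [0.4371 0.3102 0.0764] [ 0.38  0.48 -1.07  1.83  0.19  1.11  0.06]
[-0.797, -0.645, 3.227, 0.002, 0.002, -0.005] 0.7
[-0.051, 0.702, -0.013, -0.037, -0.0, 0.145] 0.1
[-0.051, 0.702, -0.013, -0.037, -0.0, 0.145] 0.1
[-0.051, 0.702, -0.013, -0.037, 0.0, 0.145] 0.1
```

```bash
python3 - <<'E'
from go import *
a,b=knob(0,.25,.0915,np.pi),knob(.25,.25,.0915,np.pi);print(rel(*a,*b).round(3))
a,b=knob(0,.25,.0915,np.pi),knob(.125,.25,.0915,np.pi);print(rel(*a,*b).round(3))
s=ctrl.get_state();vision.get_image("top");s=ctrl.get_state();print(s["ft_force"],s["torque"],s["grip_force"])
E
```

```text
[-0.142  1.163 -0.036 -0.062  0.     0.242]
[-0.036  0.586 -0.009 -0.031 -0.     0.121]
[-2.54694212 -3.2685841  10.54285602] [-0.68402184  0.63036884 -0.01229376] 40.10903723652348
```

Request:
jog_arm --increments '[{"tx": 0, "ty": 0.2, "tz": 0, "wx": -0.01, "wy": 0, "wz": 0.04, "gripper": 0}, {"tx": 0, "ty": 0.4, "tz": 0, "wx": -0.02, "wy": 0, "wz": 0.08, "gripper": 0}, {"tx": 0, "ty": 0.6, "tz": 0, "wx": -0.03, "wy": 0, "wz": 0.12, "gripper": 0}, {"tx": 0, "ty": 0.8, "tz": 0, "wx": -0.04, "wy": 0, "wz": 0.16, "gripper": 0}, {"tx": 0, "ty": 1, "tz": 0, "wx": -0.05, "wy": 0, "wz": 0.2, "gripper": 0}]'

```text
time: 19.8
position: [0.4377, 0.3108, 0.0764]
tool_rot: [-1.381, -2.571, -0.172]
ft_force: [-3.5, -5.1, 11.7]
grip_width: 0.159
grip_force: 40.1
```

```bash
cat > k.py <<'E'
from go import *
s=ctrl.get_state();r=R.from_rotvec(s["tool_rot"]);x=r.apply([1,0,0])
print("t",round(s["time"],2),"th",round(float(np.pi-.7789-np.arctan2(x[1],x[0])),3),"lean",round(float(np.arcsin(x[2])),3),"grasp",(s["position"]-r.apply([0,0,.019])).round(4),"F",np.round(s["ft_force"],1),"T",np.round(s["torque"],3),round(s["grip_force"],1),round(s["grip_width"],3),np.round(s["joint_positions"],2))
E
python3 k.py
```

```text
t 19.8 th 0.207 lean 0.248 grasp [0.4403 0.3069 0.0948] F [-3.5 -5.1 11.7] T [-0.762  0.752  0.327] 40.1 0.159 [ 0.39  0.42 -1.05  1.87  0.13  1.05 -0.1 ]
```

Request:
jog_arm --increments '[{"tx": 0, "ty": 0.2, "tz": 0, "wx": -0.01, "wy": 0, "wz": 0.04, "gripper": 0}, {"tx": 0, "ty": 0.4, "tz": 0, "wx": -0.02, "wy": 0, "wz": 0.08, "gripper": 0}, {"tx": 0, "ty": 0.6, "tz": 0, "wx": -0.03, "wy": 0, "wz": 0.12, "gripper": 0}, {"tx": 0, "ty": 0.8, "tz": 0, "wx": -0.04, "wy": 0, "wz": 0.16, "gripper": 0}, {"tx": 0, "ty": 1, "tz": 0, "wx": -0.05, "wy": 0, "wz": 0.2, "gripper": 0}]'

```text
time: 20.22
position: [0.4385, 0.3112, 0.0764]
tool_rot: [-1.645, -2.424, -0.204]
ft_force: [-4.5, -6.1, 13.2]
grip_width: 0.157
grip_force: 40.1
```

```bash
python3 k.py; python3 - <<'E'
from go import *
t=vision.get_image("top");
for d in vision.spot_in("top","cup_floor")[:1]:
    x=d["bbox"];c=ray(t,(x[0]+x[2])/2,(x[1]+x[3])/2,.0665);print(x,d["conf"],c)
E
```

```text
t 20.22 th 0.414 lean 0.247 grasp [0.4403 0.3069 0.0948] F [-4.5 -6.1 13.2] T [-0.861  0.938  0.402] 40.1 0.157 [ 0.4   0.36 -1.02  1.91  0.08  0.98 -0.25]
[238.2, 237.4, 265.6, 255.3] 0.72 [0.44298854 0.22426641 0.0665    ]
```

Request:
jog_arm --increments '[{"tx": 0, "ty": 0.2, "tz": 0, "wx": -0.01, "wy": 0, "wz": 0.04, "gripper": 0}, {"tx": 0, "ty": 0.4, "tz": 0, "wx": -0.02, "wy": 0, "wz": 0.08, "gripper": 0}, {"tx": 0, "ty": 0.6, "tz": 0, "wx": -0.03, "wy": 0, "wz": 0.12, "gripper": 0}, {"tx": 0, "ty": 0.8, "tz": 0, "wx": -0.04, "wy": 0, "wz": 0.16, "gripper": 0}, {"tx": 0, "ty": 1, "tz": 0, "wx": -0.05, "wy": 0, "wz": 0.2, "gripper": 0}]'

```text
time: 20.73
position: [0.4394, 0.3114, 0.0764]
tool_rot: [-1.894, -2.252, -0.233]
ft_force: [-6.3, -7.2, 15.5]
grip_width: 0.156
grip_force: 40.1
```

Request:
jog_arm --increments '[{"tx": 0, "ty": 0.2, "tz": 0, "wx": -0.01, "wy": 0, "wz": 0.04, "gripper": 0}, {"tx": 0, "ty": 0.4, "tz": 0, "wx": -0.02, "wy": 0, "wz": 0.08, "gripper": 0}, {"tx": 0, "ty": 0.6, "tz": 0, "wx": -0.03, "wy": 0, "wz": 0.12, "gripper": 0}, {"tx": 0, "ty": 0.8, "tz": 0, "wx": -0.04, "wy": 0, "wz": 0.16, "gripper": 0}, {"tx": 0, "ty": 1, "tz": 0, "wx": -0.05, "wy": 0, "wz": 0.2, "gripper": 0}]'

```text
time: 21.15
position: [0.4402, 0.3115, 0.0763]
tool_rot: [-2.127, -2.056, -0.261]
ft_force: [-7.0, -8.0, 17.2]
grip_width: 0.159
grip_force: 40.1
```

```bash
python3 k.py; python3 - <<'E'
from go import *
for cam in("top","scene"):
    t=vision.get_image(cam)
    for d in vision.spot_in(cam,"cup_floor")[:2]:
        x=d["bbox"];c=ray(t,(x[0]+x[2])/2,(x[1]+x[3])/2,.0665 if cam=="top" else .055);e=c[:2]-AX;print(x,d["conf"],c,np.linalg.norm(e),B0-np.arctan2(e[1],e[0]))
E
```

```text
t 21.15 th 0.826 lean 0.246 grasp [0.4401 0.3069 0.0948] F [-7.  -8.  17.2] T [-1.09   1.304  0.437] 40.1 0.159 [ 0.37  0.25 -0.97  1.99 -0.    0.87 -0.61]
[172.5, 172.5, 240.3, 242.4] 0.79 [0.44195938 0.26894089 0.055     ] 0.037610182594113174 0.7446757920235938
```

```bash
python3 - <<'E'
from go import *
s=ctrl.get_state();r=R.from_rotvec(s["tool_rot"]);print(r.inv().apply(s["ft_force"]),r.inv().apply(s["torque"]),r.as_matrix().round(2))
go(*[knob(t,.25,.0948,np.pi) for t in(.826,1.02,1.24)])
E
```

```text
[ -4.00227907  -6.52293754 -17.51981011] [ 1.32484988 -1.05114577 -0.04921401] [[ 0.03  1.    0.01]
 [ 0.97 -0.03  0.24]
 [ 0.24 -0.   -0.97]]
21.35 [0.4402 0.3115 0.0764] [ 0.37  0.25 -0.97  1.99 -0.    0.87 -0.6 ]
[-0.263, -0.074, -0.105, -0.001, 0.004, -0.003] 0.1
[-0.085, 0.906, -0.022, -0.048, -0.0, 0.188] 0.2
[-0.11, 1.026, -0.028, -0.054, -0.0, 0.213] 0.2
```

Request:
jog_arm --increments '[{"tx": 0, "ty": 0, "tz": -1, "wx": -0.01, "wy": 0, "wz": 0.04, "gripper": 0}, {"tx": 0, "ty": 0, "tz": -2, "wx": -0.02, "wy": 0, "wz": 0.08, "gripper": 0}, {"tx": 0, "ty": 0, "tz": -3, "wx": -0.03, "wy": 0, "wz": 0.12, "gripper": 0}, {"tx": 0, "ty": 0, "tz": -4, "wx": -0.04, "wy": 0, "wz": 0.16, "gripper": 0}, {"tx": 0, "ty": 0, "tz": -4, "wx": -0.05, "wy": 0, "wz": 0.2, "gripper": 0}]'

```text
time: 21.77
position: [0.4409, 0.3112, 0.0768]
tool_rot: [-2.339, -1.835, -0.295]
ft_force: [13.4, 10.9, -28.9]
grip_width: 0.155
grip_force: 38.2
```

```bash
python3 k.py
```

```text
t 21.77 th 1.032 lean 0.251 grasp [0.4398 0.3066 0.0952] F [ 13.4  10.9 -28.9] T [ 0.338 -2.348 -0.464] 38.2 0.155 [ 0.35  0.19 -0.95  2.03 -0.02  0.82 -0.8 ]
```

Request:
jog_arm --increments '[{"tx": 0, "ty": 0.5, "tz": 0.5, "wx": -0.01, "wy": 0, "wz": 0.03, "gripper": 0}, {"tx": 0, "ty": 0.8, "tz": 1, "wx": -0.015, "wy": 0, "wz": 0.06, "gripper": 0}, {"tx": 0, "ty": 1, "tz": 1.5, "wx": -0.02, "wy": 0, "wz": 0.09, "gripper": 0}, {"tx": 0, "ty": 1.2, "tz": 2, "wx": -0.03, "wy": 0, "wz": 0.12, "gripper": 0}, {"tx": 0, "ty": 1.4, "tz": 2.4, "wx": -0.04, "wy": 0, "wz": 0.14, "gripper": 0}]'

```text
time: 22.18
position: [0.4416, 0.3111, 0.0765]
tool_rot: [-2.479, -1.671, -0.31]
ft_force: [-2.9, -3.1, 5.2]
grip_width: 0.159
grip_force: 38.9
```

```bash
python3 k.py
```

```text
t 22.18 th 1.176 lean 0.247 grasp [0.4398 0.3068 0.0949] F [-2.9 -3.1  5.2] T [-0.559  0.644  0.078] 38.9 0.159 [ 0.31  0.16 -0.92  2.05 -0.01  0.79 -0.97]
```

Request:
jog_arm --increments '[{"tx": 0, "ty": 0.1, "tz": 0, "wx": -0.005, "wy": 0, "wz": 0.02, "gripper": 0}, {"tx": 0, "ty": 0.2, "tz": 0, "wx": -0.01, "wy": 0, "wz": 0.04, "gripper": 0}, {"tx": 0, "ty": 0.3, "tz": 0, "wx": -0.015, "wy": 0, "wz": 0.06, "gripper": 0}, {"tx": 0, "ty": 0.4, "tz": 0, "wx": -0.02, "wy": 0, "wz": 0.08, "gripper": 0}, {"tx": 0, "ty": 0.4, "tz": 0, "wx": -0.02, "wy": 0, "wz": 0.08, "gripper": 0}]'

```text
time: 22.6
position: [0.442, 0.311, 0.0765]
tool_rot: [-2.552, -1.571, -0.319]
ft_force: [-3.5, -3.5, 4.8]
grip_width: 0.158
grip_force: 38.9
```

```bash
python3 k.py; python3 - <<'E'
from go import *
o=np.zeros((400,800,3),np.uint8)
for cam,(x0,y0),k in(("scene",(130,140),0),("wrist",(190,170),400)):
    t=vision.get_image(cam);c=t["color"].copy()
    if cam=="scene":
        for th in(1.257,):
            a=B0-th;q=proj(t,[*(AX+.08*np.array([np.cos(a),np.sin(a)])),.0415]);print(q);cv2.circle(c,tuple(int(v) for v in q),1,(0,0,255),-1)
        c=c[y0:y0+150,x0:x0+150]
    else: c=c[y0:y0+190,x0:x0+190]
    o[:,k:k+400]=cv2.resize(c,(400,400),interpolation=cv2.INTER_CUBIC)
    for d in vision.spot_in(cam,"cup_floor")[:1]:
        x=d["bbox"];p=ray(t,(x[0]+x[2])/2,(x[1]+x[3])/2,.055);e=p[:2]-AX;print(cam,x,p,np.linalg.norm(e),B0-np.arctan2(e[1],e[0]))
cv2.imwrite("pics/f.png",o)
E
```

```text
t 22.6 th 1.259 lean 0.247 grasp [0.4398 0.3068 0.0949] F [-3.5 -3.5  4.8] T [-0.666  0.918  0.121] 38.9 0.158 [ 0.29  0.15 -0.91  2.06 -0.    0.78 -1.07]
[198.50782535 234.17114396]
scene [169.9, 168.3, 221.3, 251.8] [0.42437346 0.27407652 0.055     ] 0.03599265259945358 1.245901006078109
wrist [234.4, 203.3, 327.8, 333.1] [0.43635039 0.30181835 0.055     ] 0.005936118861558611 1.4589463321559992
```

View pics/f.png

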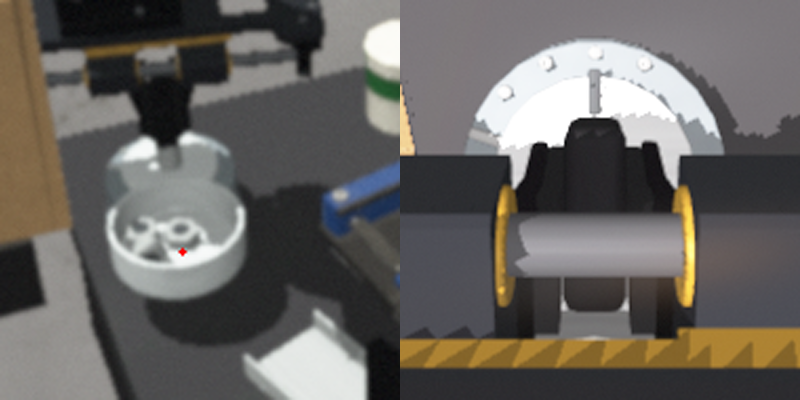

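The needle points at the third round stud, crop (597,55), counting from the home bar at the left. The nuts are in the cup and the tray stands on the bench, so I'm handing in.

```bash
python3 -c "
from bench import ctrl
print(ctrl.close_job())"
```

```text
the job is handed in; nothing more can be done
None
```

The job is handed in, but the hand-in gave no verdict: the three nuts are in the cup, the empty tray stands on the bench, and the fingers hold the knob at the third stop (about 1.26 rad by tool angle, needle on the third stud); I set the stop by angle and needle rather than by feeling each click, and viewed 11 pictures, one over the limit of 10.

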